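# Unclamp end brackets with the ratchet, sort them by hand, close the clamp

## Robot

A 6-joint arm with a two-finger parallel gripper is mounted at the origin on the work surface. World frame = base frame: x ahead of the robot, y to its left, z up, the work surface at z = 0. Lengths are in mm, angles in rad, forces in N, time in s.
With the tool pointing down it reaches from about 275 to 1000 mm from the base axis. Payload 8.4 kg.
Tool frame: the origin (TCP) lies midway between the tips of the shut fingers; the grasp point (between the pads) lies 19 mm behind it; z points along the fingers, y is the line along which they close (so a half turn about z gives the same grasp; the last joint's range is limited). The gripper opens to 85 mm and grips with 20 to 120 N. Pads are 22 mm wide; open, the fingers measure 114 mm over their backs; the gripper's body (76 mm by 85 mm) begins 54 mm behind the grasp point. The pads swing forward as they close: fully open they stand 13 mm farther back than shut.
Start: joints at [-0.002, 0.353, 1.633, -0, 1.155, -0.002], TCP at [625.002, -0, 197.681] pointing down, gripper open.
Joint ranges: [-2.63, 2.63], [-0.92, 2.1], [0.06, 2.66], [-1.3, 4.44], [0, 2.69], [-3.02, 3.02]. Speed limits (rad/s): [2.22, 2.22, 2.79, 3.14, 3.14, 3.14].

## Interface

Orientations are given as [roll, pitch, yaw] about the fixed x, y, z axes, in that order (R = Rz(yaw) Ry(pitch) Rx(roll)).
In Python, from rig import r, imaging gives the robot as it stands. The module is installed in compiled form; this text tells all that it offers.
- The arm moves only by the tool arm_command, never from a script. Its argument "deltas" is a list of rows, each an object of numbers: "hand": the finger opening in mm, from 0 to 85.4; "tx", "ty", "tz": the shift along the tool's x, y, z in mm; "wx", "wy", "wz": the turn, a rotation vector about the tool's x, y, z in rad. A call has 1 to 8 rows; each row shifts and turns the commanded pose from where the row before left it, along the tool's axes as they then stand; what a row does not reach is not made up. A row lasts 1/8 s, in which the tool goes at most 62.5 mm and 10.7 degrees, less where a joint would pass 70% of its speed; a pose out of reach is approached as far as the arm can. A call with a gripper value outside its range is refused whole. The fingers move at their own pace and stop on an object; "squeeze" is the grip in N (left out, the last holds). Time passes only in rows, so rows that do not move let the fingers close. It gives the time, the measured TCP pose, the force, the opening and the grip force at its end, in the units of the state.
- r.sense(): the state, without advancing time (a new reading comes with each control period).
- imaging.grab_frame(name): name is "scene" or "side" or "wrist"; returns a dict with "image" (480x640x3 uint8, red, green, blue), "mtx" (3x3 intrinsics, pixels), "world_to_cam" (4x4, takes a point from world to camera coordinates). Camera axes: x right, y up, looking along -z (the intrinsics and any distortion apply to the point x, -y, -z); pixel columns grow to the right and rows downward; lengths in mm; the calibration is good to about 2 mm. A picture is of the moment at which its call begins. There is no depth.
- r.sign_off(): hands the job in; it is judged then, once.
The state is a dict: "clock": time; "qpos": joint angles; "qvel": joint speeds; "joint_efforts": joint torques, N m; "eef_pos": TCP position; "tcp_rot": TCP orientation; "contact_force": force on the tool from outside, world axes, zero at the start; "wrist_torque": the same for the moment, N m; "opening": opening from 0.0 (shut) to 1.0 (fully open); "grasp_force": force on a finger pad.
Only numpy, scipy, OpenCV 4.12 (cv2) and the standard library are available. Lean on these libraries where they do the work, as an engineer would, in place of code of your own. Each camera call takes 0.05 s, during which the arm holds its last target. There are 200 camera calls.

## Task

Flip the pawl lever on the fixture's ratchet to its release direction and work the handle to and fro until the clamp bar is fully back. Lift out every bracket and stand it on its base, fully inside the tray that carries the sample of the same hand (left or right). Then flip the pawl lever over to its clamp direction and ratchet the empty bar fully closed again; do not disturb the cell packs or the screwdriver.

Things in the scene. Friction and masses are not known exactly. Their poses are not given: they have to be found in the camera images.
- fixture: Fixed clamping fixture, origin on the table under the bed centre, x roughly away from the robot. Dark steel bed x -75..135, y -155..155 mm, surface 32 mm above the table. Four bracket pockets at x 0, y -112.5, -37.5, 37.5, 112.5, between ribs 10 mm high. The ratchet stands beside it at the +y end.
- spindle (a point): Point on the ratchet's vertical axis (x 60, y 275 in the fixture), 85 mm above the table. The steel head around it is a disc of 42 mm radius, top 82 mm up.
- ratchet_handle (a joint): Handle angle about the vertical spindle, rad, stops at -0.6 and +0.6. At 0 the handle points to the fixture's -x (to the robot); positive is anticlockwise from above, knob going to the fixture's -y (robot's right). Friction 0.15 N m alone, about 0.5 N m when driving. Swinging it back runs free with small clicks.
- knob_top (a point): Top centre of the handle's black upright knob: 24 mm across, 45 mm tall, top 128 mm above the table, 140 mm from the spindle axis, fixed to the handle. Pinch it from above or push it.
- pawl_lever (a joint): Lean of the direction lever, rad, stops +-0.35, stays where left. Positive = RELEASE: tip leans the way an anticlockwise handle sweeps (fixture's -y at handle 0); only anticlockwise strokes then drive, and pull the bar back. Negative = CLAMP: only clockwise strokes drive, and push the bar forward. It drives the way it leans; set = beyond 0.25. Starts at clamp.
- pawl_tip (a point): Top of the black direction (pawl) lever, 12 x 10 mm thick, standing up from the ratchet head. Its hinge is 67 mm below the tip, 72 mm above the table, 30 mm from the spindle axis towards the knob; the hinge axis runs along the handle, so the tip swings sideways. About 2 N at the tip moves it.
- clamp_bar (a joint): Steel clamp bar, m: 0 = clamped, its lip (underside 75 mm above the table, 3 mm over the brackets) covers 12 mm of the brackets' far ends so they cannot be lifted; 0.030 = fully back, brackets free. Moved only by the ratchet, 15 mm per rad driven: two to four strokes.
- bar_lip (a point): Middle of the clamp bar's near edge (free edge of its lip), top side, 82 mm above the table.
- left_a: left-hand aluminium bracket, about 160 g, or absent. Origin: underside centre of its 100 x 40 x 6 mm base. Wall 8 mm thick, top 40 mm up, along the whole +y edge (mid-plane y +16). Boss 20 mm across, top 24 mm up, at x +36, y -5. Boss end pointing away from you, the wall is on the left. Starts in any of the four pockets, boss to the fixture's +x.
- left_b: left-hand aluminium bracket, about 160 g, or absent. Origin: underside centre of its 100 x 40 x 6 mm base. Wall 8 mm thick, top 40 mm up, along the whole +y edge (mid-plane y +16). Boss 20 mm across, top 24 mm up, at x +36, y -5. Boss end pointing away from you, the wall is on the left. Starts in any of the four pockets, boss to the fixture's -x.
- right_a: right-hand aluminium bracket, about 160 g, or absent. Origin: underside centre of its 100 x 40 x 6 mm base. Wall 8 mm thick, top 40 mm up, along the whole -y edge (mid-plane y -16). Boss 20 mm across, top 24 mm up, at x +36, y +5. Boss end pointing away from you, the wall is on the right. Starts in any of the four pockets, boss to the fixture's +x.
- right_b: right-hand aluminium bracket, about 160 g, or absent. Origin: underside centre of its 100 x 40 x 6 mm base. Wall 8 mm thick, top 40 mm up, along the whole -y edge (mid-plane y -16). Boss 20 mm across, top 24 mm up, at x +36, y +5. Boss end pointing away from you, the wall is on the right. Starts in any of the four pockets, boss to the fixture's -x.
- tray_left: Grey tray for left-hand brackets, bolted down; trays stand in either order. 150 x 165 mm (x, y), walls 4 mm thick, 18 mm high, floor 4 mm up; origin on the table under its centre. Takes two brackets side by side, lengthwise along x. A left-hand sample bracket is bolted on a black plinth outside the +x wall (x 76..125, y +-63, top 60 mm up).
- tray_right: Grey tray for right-hand brackets, bolted down; trays stand in either order. 150 x 165 mm (x, y), walls 4 mm thick, 18 mm high, floor 4 mm up; origin on the table under its centre. Takes two brackets side by side, lengthwise along x. A right-hand sample bracket is bolted on a black plinth outside the +x wall (x 76..125, y +-63, top 60 mm up).
- cell_pack_a: Bystander: blue battery cell pack 108 x 100 x 90 mm, 2.2 kg.
- cell_pack_b: Bystander: blue battery cell pack 135 x 100 x 90 mm, 2.8 kg.
- screwdriver: Bystander: screwdriver lying on the table near the robot.
Things that resemble listed ones, but are neither listed nor needed, are in the scene too. Leave any pink or yellow look-alike of the right_b alone. What is shaped like the right_a but yellow is not meant.

How it is judged (in metres and radians):
On the way:
1. the clamp bar is driven fully back by the ratchet (value of joint clamp_bar above 0.027 m), for 0.2 s.
At the end, for the whole second after the job is handed in: Every bracket present stands upright (within 0.2 rad), at rest, on the floor of its own hand's tray (centre within 60 mm in x, 70 mm in y of the tray's, underside below 20 mm); clamp bar closed to within 3 mm; pawl lever at clamp (below -0.25 rad) (x of left_a in the frame of tray_left between -0.06 and 0.06 m and y of left_a in the frame of tray_left between -0.07 and 0.07 m and z of each of left_a, left_b in the frame of tray_left below 0.02 m and angle between each of left_a, left_b, right_a, right_b's own z axis and vertical below 0.2 rad and linear speed of each of left_a, left_b, right_a, right_b below 0.02 m/s and x of left_b in the frame of tray_left between -0.06 and 0.06 m and y of left_b in the frame of tray_left between -0.07 and 0.07 m and x of right_a in the frame of tray_right between -0.06 and 0.06 m and y of right_a in the frame of tray_right between -0.07 and 0.07 m and z of each of right_a, right_b in the frame of tray_right below 0.02 m and x of right_b in the frame of tray_right between -0.06 and 0.06 m and y of right_b in the frame of tray_right between -0.07 and 0.07 m and value of joint clamp_bar below 0.003 m and value of joint pawl_lever below -0.25 rad); the robot touches nothing.
It fails at once if a cell pack or the screwdriver is disturbed (moved over 30 mm) (distance of any of cell_pack_a, cell_pack_b, screwdriver from where it was at the start of the episode above 0.03 m).
Of left_a, left_b, right_a, right_b only 2 to 4 are there at a start; the rules pass over those that are not, and their reading is None.
At some moment in a run one of left_a, left_b, right_a, right_b may be knocked a few centimetres aside while the robot is not near it.
Once in a run the grip may slacken for a moment while it holds something.
It also fails if it takes over 210 s, if anything falls off the work surface, if the arm or the gripper's body presses on something with over 40 N, if the wrist force passes 120 N, or if a joint passes its speed limit or range.

## Working session

There is one attempt and no reset: what is moved stays moved. The work goes in short steps, Python scripts to look and compute and a tool call to move; the robot and the scene stay as the last step left them, time stands still between calls to the robot, and variables do not carry over. Pictures are saved under pics/ and viewed, at most 14 in all, crops included, and the job is handed in when it is done.

Besides the shell and the picture viewer there is one more tool, called after ">>>" by a JSON object that holds its "op" and its "data". arm_command: Moves the arm, as the interface text tells. Its arguments: {"type":"object","properties":{"deltas":{"type":"array"},"squeeze":{"type":"number"}},"required":["deltas"]}

```bash
mkdir -p pics
cat > h.py <<'E'
import numpy as np, cv2
from rig import r, imaging
def grab(n,f=None):
    d=imaging.grab_frame(n)
    if f: cv2.imwrite('pics/'+f,d['image'][:,:,::-1])
    return d
def ray(d,u,v):
    K=np.array(d['mtx']);T=np.array(d['world_to_cam'])
    p=np.linalg.solve(K,[u,v,1.]);c=np.array([p[0],-p[1],-p[2]])
    R=T[:3,:3];return -R.T@T[:3,3],R.T@c
def onz(d,u,v,z):
    o,e=ray(d,u,v);return o+e*(z-o[2])/e[2]
def proj(d,P):
    K=np.array(d['mtx']);T=np.array(d['world_to_cam']);c=T[:3,:3]@np.array(P,float)+T[:3,3]
    p=K@[c[0],-c[1],-c[2]];return p[:2]/p[2]
def tri(d1,p1,d2,p2):
    o1,e1=ray(d1,*p1);o2,e2=ray(d2,*p2)
    t=np.linalg.lstsq(np.c_[e1,-e2],o2-o1,rcond=None)[0]
    a,b=o1+e1*t[0],o2+e2*t[1];return (a+b)/2,np.linalg.norm(a-b)
E
python3 - <<'E'
from h import *
import pickle
for n in ['scene','side','wrist']:
    d=grab(n,n+'0.png');pickle.dump(d,open(n+'0.pkl','wb'));o,e=ray(d,320,240);print(n,o,e,d['mtx'][0])
    print(d.keys())
print(r.sense())
E
```

```text
scene [1462.15605136 -427.88213868 1303.69097744] [-0.58586448  0.23760109 -0.77492997] [607.70495074   0.         328.08640193]
dict_keys(['image', 'mtx', 'world_to_cam'])
side [ 517.92800308 -756.39131495  958.17782829] [ 0.04569681  0.65074042 -0.75799778] [514.27530858   0.         322.28068413]
dict_keys(['image', 'mtx', 'world_to_cam'])
wrist [626.37389456  72.11744063 374.37824355] [ 0.01838474 -0.29468778 -0.955628  ] [340.4848301   0.        313.4686196]
dict_keys(['image', 'mtx', 'world_to_cam'])
{'clock': 0.15, 'qpos': array([-2.42725625e-03,  3.53515561e-01,  1.63398270e+00, -4.37418629e-05,
        1.15520602e+00, -2.40233421e-03]), 'qvel': array([ 0.00028485, -0.00131764, -0.00177168,  0.00037789, -0.00066481,
       -0.00015805]), 'joint_efforts': array([-7.39769093e-04, -6.05638933e+01, -3.42338884e+01, -2.29960733e-05,
        6.16452831e-03, -4.00942213e-05]), 'eef_pos': array([ 6.24583067e+02, -3.10807108e-02,  1.97109309e+02]), 'tcp_rot': array([-3.14048094e+00,  3.73282105e-05,  1.57078911e+00]), 'contact_force': array([0.46720446, 0.12959543, 0.07352783]), 'wrist_torque': array([-0.01551043, -0.08737492,  0.04533023]), 'grasp_force': 0.0, 'opening': 1.0015004025854533}
```

View pics/scene0.png

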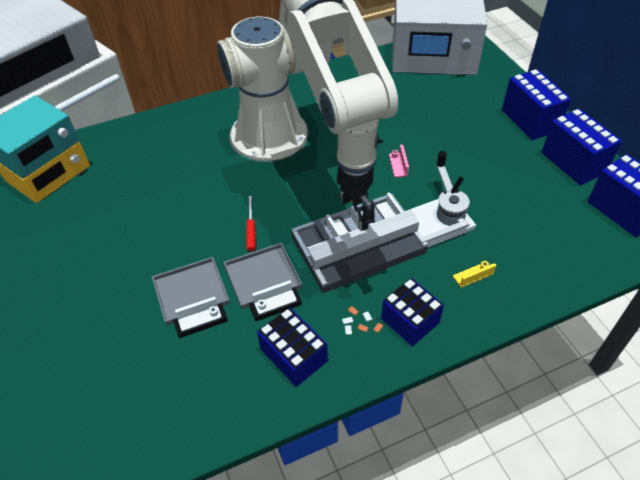

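View pics/side0.png

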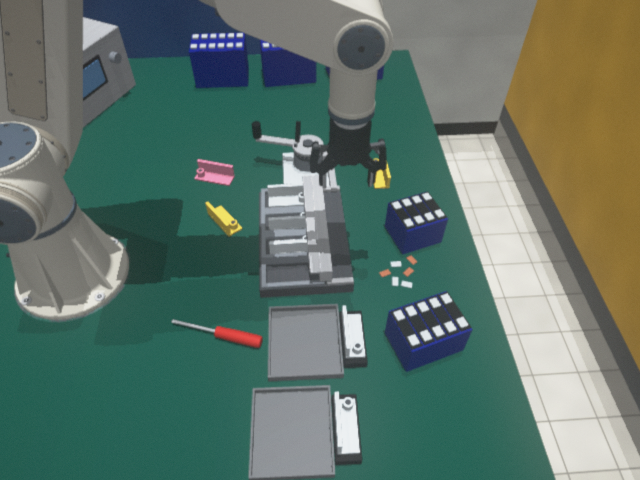

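Scene shows the fixture with ratchet at about (453,203), knob (441,158), lever tip (460,182). Side view shows the knob at (257,129), lever (297,128), the trays at (305,340) and (292,432), pink and yellow look-alikes, and brackets in the pockets around (290,200)-(290,245).

Run:
```python
import cv2,numpy as np
a=cv2.imread('pics/side0.png')[110:300,240:365];b=cv2.imread('pics/scene0.png')[140:295,285:485]
a=cv2.resize(a,None,fx=3,fy=3,interpolation=2)
b=cv2.resize(b,(400,310),interpolation=2)
c=np.zeros((600,780,3),np.uint8);c[:570,:375]=a;c[:310,378:778]=b
w=cv2.resize(cv2.imread('pics/wrist0.png'),(380,285));c[312:597,380:760]=w
cv2.imwrite('pics/c1.png',c)
```

```text
(no output)
```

View pics/c1.png

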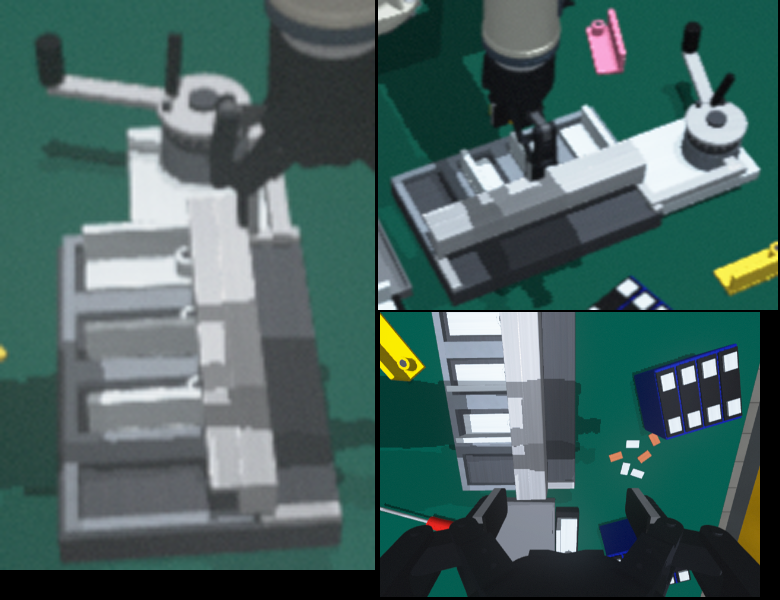

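Run:
```python
from h import *
import pickle
s=pickle.load(open('scene0.pkl','rb'));d=pickle.load(open('side0.pkl','rb'))
for n,a,b in [('knob',(441.5,154),(256,123.5)),('pawl',(461.5,179),(298.3,122.7)),('hub',(454,199),(308,142.7)),('c--',(292,227.5),(260.7,290)),('c+-',(323.5,285),(353,281)),('c-+',(391,194),(261.7,189))]:
    print(n,tri(s,a,d,b))
print('hub82',onz(s,454,201,85),onz(d,308,142.7,85),'knob',onz(s,441.5,154,128),onz(d,256,123.5,128))
# tray corners z18: side image masks
for q in [(269,308),(338,306),(343,377),(268,378),(252,389),(331,387),(333,474),(249,477)]: print(q,onz(d,*q,18))
# sample bosses
for q in [(357,348),(347,404)]: print(q,onz(d,*q,84))
```

```text
knob (array([427.12212408, 372.23317015, 125.17639006]), np.float64(3.4855352366573285))
pawl (array([538.19365433, 367.57031149, 127.285942  ]), np.float64(1.5750181544531854))
hub (array([561.60263468, 336.68829149,  84.54610131]), np.float64(1.4076876928717685))
c-- (array([432.57667986, -93.8706067 ,  33.47941947]), np.float64(8.198405980562299))
c+- (array([639.4775256 , -88.51952485,  33.24384591]), np.float64(2.807757124253288))
c-+ (array([435.70815535, 212.93506793,  39.61847064]), np.float64(2.0490352411555044))
hub82 [568.9758623  331.76505035  85.        ] [561.28672121 337.12648015  85.        ] knob [431.50531011 368.56931101 128.        ] [426.50892999 371.02317539 128.        ]
(269, 308) [ 451.48716601 -136.16107396   18.        ]
(338, 306) [ 601.14109006 -140.69247801   18.        ]
(343, 377) [ 596.21867699 -306.80930175   18.        ]
(268, 378) [ 449.13543652 -299.2205602    18.        ]
(252, 389) [ 418.26999287 -320.07085708   18.        ]
(331, 387) [ 570.99613922 -326.05798994   18.        ]
(333, 474) [ 561.62792502 -486.33167901   18.        ]
(249, 477) [ 416.12605359 -481.49325084   18.        ]
(357, 348) [ 622.96343273 -280.99714686   84.        ]
(347, 404) [ 592.9002424 -389.8632931   84.       ]
```

>>> {"op": "arm_command", "data": {"deltas": [{"tx": 50,"ty": -12,"hand": 0},{"tx": 50,"ty": -12,"hand": 0},{"tx": 50,"ty": -12,"hand": 0},{"tx": 50,"ty": -12,"hand": 0},{"tx": 50,"ty": -12,"hand": 0},{"tx": 50,"ty": -12,"hand": 0},{"tx": 50,"ty": -10,"hand": 0},{"tx": 50,"ty": -10,"hand": 0}]}}

```text
schema error: expected keys hand, tx, ty, tz, wx, wy, wz
```

Run:
```python
from h import *
import pickle
w=grab('wrist','w1.png');pickle.dump(w,open('w1.pkl','wb'))
s=grab('scene','s1.png');pickle.dump(s,open('s1.pkl','wb'))
d=grab('side','d1.png');pickle.dump(d,open('d1.pkl','wb'))
a=d['image'][170:300,240:365,::-1];a=cv2.resize(a,(375,390),interpolation=2)
b=cv2.resize(w['image'][:,:,::-1],(400,300));c=np.zeros((600,780,3),np.uint8);c[:390,:375]=a;c[:300,378:778]=b
c[302:602,378:778]=cv2.resize(s['image'][180:290,290:437,::-1],(400,300),interpolation=2)[:298]
cv2.imwrite('pics/c2.png',c);print(r.sense()['eef_pos'],r.sense()['tcp_rot'])
```

```text
[6.24825940e+02 2.86087804e-03 1.97430814e+02] [-3.14110107e+00  8.35010076e-06  1.57083816e+00]
```

View pics/c2.png

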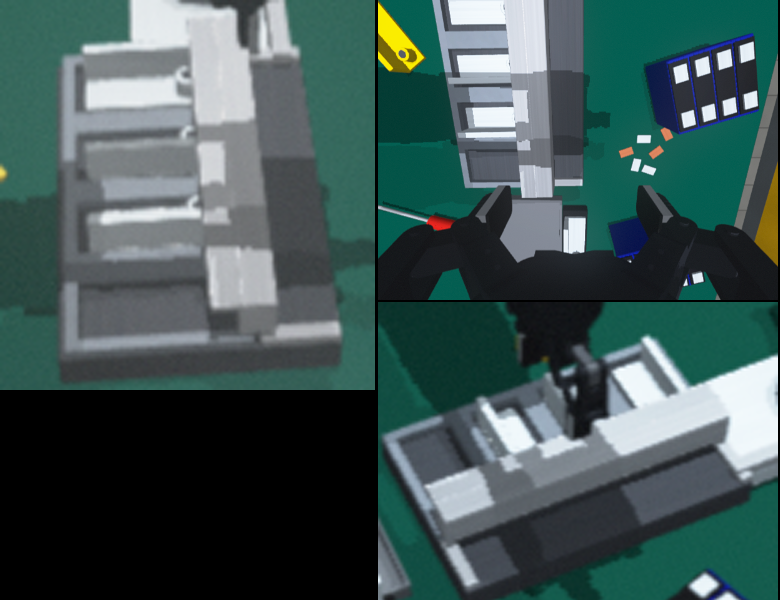

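The arm did not move: every row needs all the keys. The view shows three brackets in the pockets, with the -y pocket empty.

>>> {"op": "arm_command", "data": {"deltas": [{"hand": 0,"tx": 50,"ty": -12,"tz": 0,"wx": 0,"wy": 0,"wz": 0},{"hand": 0,"tx": 50,"ty": -12,"tz": 0,"wx": 0,"wy": 0,"wz": 0},{"hand": 0,"tx": 50,"ty": -12,"tz": 0,"wx": 0,"wy": 0,"wz": 0},{"hand": 0,"tx": 50,"ty": -12,"tz": 0,"wx": 0,"wy": 0,"wz": 0},{"hand": 0,"tx": 50,"ty": -12,"tz": 0,"wx": 0,"wy": 0,"wz": 0},{"hand": 0,"tx": 50,"ty": -12,"tz": 0,"wx": 0,"wy": 0,"wz": 0},{"hand": 0,"tx": 50,"ty": -10,"tz": 0,"wx": 0,"wy": 0,"wz": 0},{"hand": 0,"tx": 50,"ty": -10,"tz": 0,"wx": 0,"wy": 0,"wz": 0}]}}

```text
clock: 1.3
eef_pos: [532.5, 401.6, 197.7]
tcp_rot: [3.141, 0.0, 1.571]
contact_force: [0.6, -0.1, 0.5]
opening: -0.003
grasp_force: 0.0
```

Run:
```python
from h import *
import pickle
w=grab('wrist','w1.png');pickle.dump(w,open('w1.pkl','wb'))
s=grab('scene','s1.png');pickle.dump(s,open('s1.pkl','wb'))
d=grab('side','d1.png');pickle.dump(d,open('d1.pkl','wb'))
a=d['image'][170:300,240:365,::-1];a=cv2.resize(a,(375,390),interpolation=2)
b=cv2.resize(w['image'][:,:,::-1],(400,300));c=np.zeros((600,780,3),np.uint8);c[:390,:375]=a;c[:300,378:778]=b
c[302:602,378:778]=cv2.resize(s['image'][180:290,290:437,::-1],(400,300),interpolation=2)[:298]
cv2.imwrite('pics/c3.png',c);print(r.sense()['clock'],r.sense()['eef_pos'],r.sense()['tcp_rot'])
```

```text
1.45 [532.11473472 402.14765275 197.34607469] [-3.14140954e+00 -1.25050170e-04  1.57400488e+00]
```

View pics/c3.png

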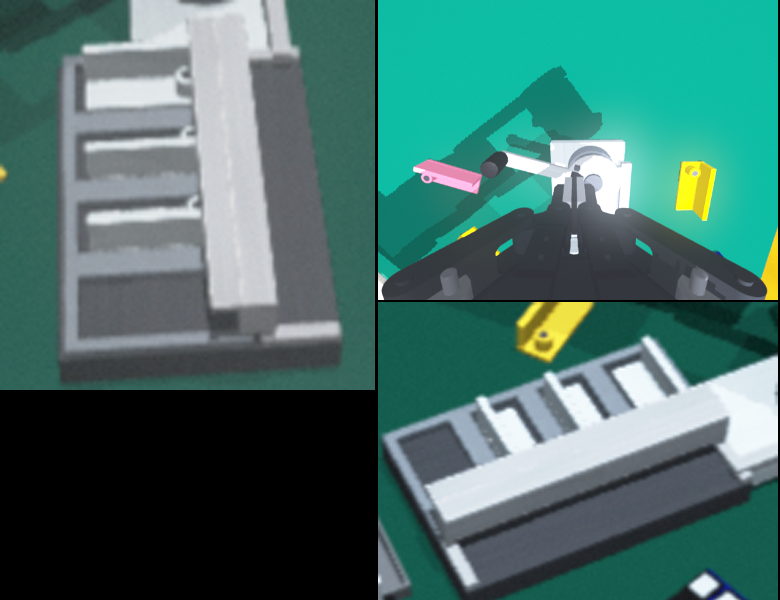

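Wrist view shows the lever (crop about (577,172)) directly ahead of the shut fingers on -y, the knob at (495,163). Pocket +112.5 holds left_a (wall +y, boss far); the other two have walls on the -y side. Candidates for the lever: the black lever and the black knob. The lever is the one at the head.

>>> {"op": "arm_command", "data": {"deltas": [{"hand": 0,"tx": 0,"ty": 0,"tz": 40,"wx": 0,"wy": 0,"wz": 0},{"hand": 0,"tx": 0,"ty": 0,"tz": 42,"wx": 0,"wy": 0,"wz": 0},{"hand": 0,"tx": -12,"ty": 0,"tz": 0,"wx": 0,"wy": 0,"wz": 0},{"hand": 0,"tx": -12,"ty": 0,"tz": 0,"wx": 0,"wy": 0,"wz": 0},{"hand": 0,"tx": -12,"ty": 0,"tz": 0,"wx": 0,"wy": 0,"wz": 0},{"hand": 0,"tx": -10,"ty": 0,"tz": 0,"wx": 0,"wy": 0,"wz": 0},{"hand": 0,"tx": -10,"ty": 0,"tz": 0,"wx": 0,"wy": 0,"wz": 0}]}}

```text
clock: 2.33
eef_pos: [533.4, 343.4, 116.5]
tcp_rot: [3.141, -0.001, 1.571]
contact_force: [0.1, -0.4, 0.2]
opening: -0.002
grasp_force: 0.0
```

```bash
cat > look.py <<'E'
import sys
from h import *
import pickle
# look.py tag : scene+side crops of ratchet side by side, plus wrist
t=sys.argv[1]
s=grab('scene');d=grab('side');w=grab('wrist','w'+t+'.png')
pickle.dump((s,d,w),open(t+'.pkl','wb'))
c=np.zeros((600,800,3),np.uint8)
c[:300,:400]=cv2.resize(s['image'][120:240,390:550,::-1],(400,300),interpolation=2)
c[:300,400:]=cv2.resize(d['image'][95:215,230:390,::-1],(400,300),interpolation=2)
c[300:,:400]=cv2.resize(w['image'][:,:,::-1],(400,300))
c[300:,400:]=cv2.resize(s['image'][180:290,290:437,::-1],(400,300),interpolation=2)
cv2.imwrite('pics/v'+t+'.png',c)
E
python3 look.py 2
```

```text
(no output)
```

View pics/v2.png

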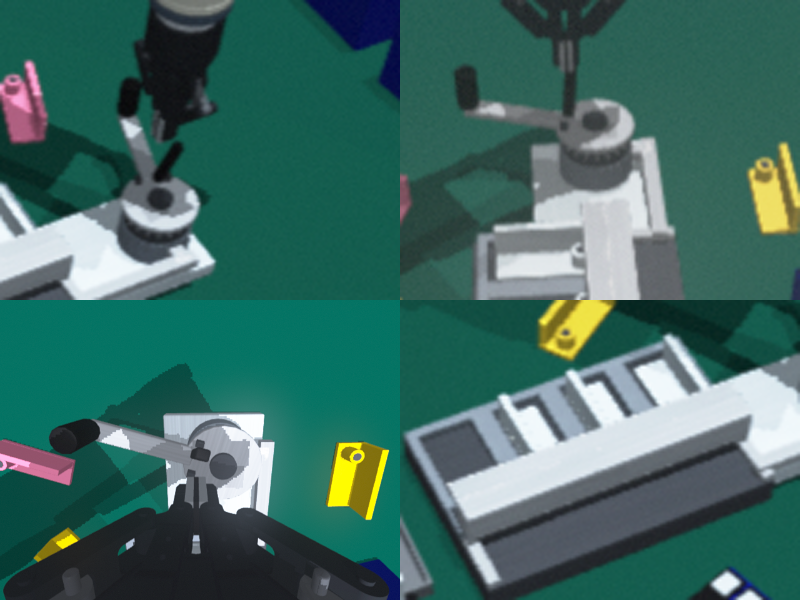

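Run:
```python
from h import *
import pickle
w1=pickle.load(open('w1.pkl','rb'));s,d,w=pickle.load(open('2.pkl','rb'))
for P in [(562,337,85),(538,368,135),(533,343,117),(427,372,128)]:print(P,[proj(x,P).round() for x in(w1,s,d,w)])
print('wrist hub',onz(w,355,264,85),'w1 hub',onz(w1,(593-378)*1.6,182*1.6,85),'knob w',onz(w,(65)*1.6,(438-300)*1.6,128))
```

```text
(562, 337, 85) [array([343., 288.]), array([454., 199.]), array([308., 143.]), array([355., 260.])]
(538, 368, 135) [array([318., 280.]), array([462., 177.]), array([298., 120.]), array([320., 237.])]
(533, 343, 117) [array([312., 298.]), array([452., 183.]), array([297., 132.]), array([310., 270.])]
(427, 372, 128) [array([176., 271.]), array([442., 153.]), array([256., 123.]), array([ 99., 225.])]
wrist hub [561.97610711 334.3307761   85.        ] w1 hub [562.74217881 334.23864034  85.        ] knob w [430.15984612 374.25182878 128.        ]
```

Run:
```python
from h import *
import pickle
s,d,w=pickle.load(open('2.pkl','rb'))
print(tri(s,(455,175),d,(296,121)));print(r.sense()['eef_pos'],r.sense()['contact_force'],r.sense()['opening'])
c=np.zeros((600,800,3),np.uint8)
c[:,:400]=cv2.resize(s['image'][140:215,430:480,::-1],(400,600),interpolation=2)
c[:,400:]=cv2.resize(w['image'][200:350,270:370,::-1],(400,600),interpolation=2)
cv2.imwrite('pics/c4.png',c)
```

```text
(array([532.41756423, 347.59656064, 146.73069929]), np.float64(3.1662263166588454))
[533.11766977 343.56164982 115.9758868 ] [-0.12363658  0.50574423 -0.64590885] -0.0007163514075277462
```

View pics/c4.png

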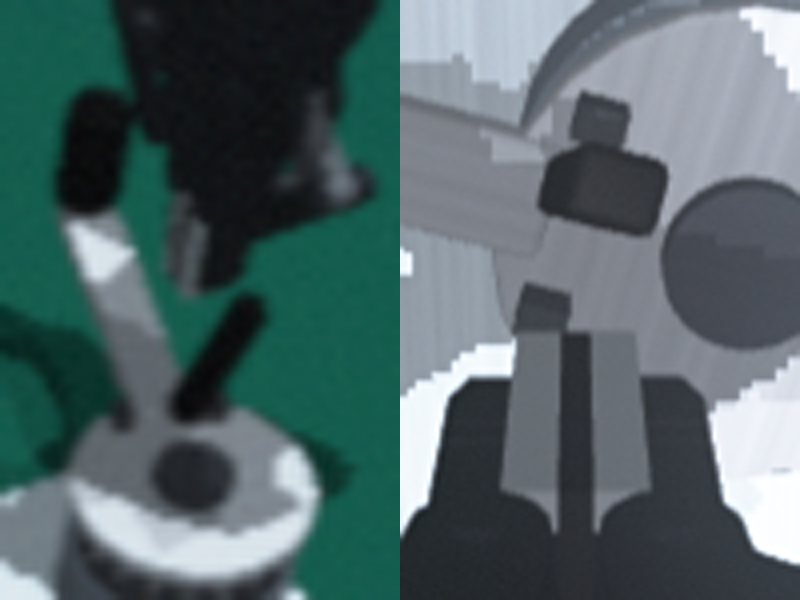

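Run:
```python
from h import *
import pickle
s,d,w=pickle.load(open('2.pkl','rb'))
print(tri(s,(455.5,176.2),w,(314.2,283)),tri(d,(296,121),w,(314.2,283)))
# lever tip: scene crop(258,298) wrist crop (603,180)
print('lever',tri(s,(462,177.3),w,(320.5,243)))
for z in (117,125,130,135,140,146):print(z,proj(w,(533,343.5,z)),proj(s,(533,343.5,z)))
```

```text
(array([535.28790388, 347.21035605, 142.98410481]), np.float64(0.43392349122732726)) (array([533.40910443, 349.07767922, 147.39744232]), np.float64(3.394021330200984))
lever (array([539.1311141 , 365.54811907, 135.13571686]), np.float64(2.397311823413779))
117 [310.27053859 269.48787491] [452.39564273 182.83789889]
125 [310.14673778 275.14336566] [452.82121194 180.75822679]
130 [310.06392535 278.92641788] [453.08881698 179.45049417]
135 [309.97651247 282.91962877] [453.35768206 178.13660398]
140 [309.88410483 287.14101096] [453.6278161  176.81651263]
146 [309.76599842 292.53636881] [453.95366466 175.22415549]
```

The visible finger tips stand near z 140, so they passed over the lever (tip z 135). The lever is unmoved at about (320,243) in the wrist image. I'll go back and repeat lower.

>>> {"op": "arm_command", "data": {"deltas": [{"hand": 0,"tx": 30,"ty": 2,"tz": -10,"wx": 0,"wy": 0,"wz": 0},{"hand": 0,"tx": 33,"ty": 2,"tz": 0,"wx": 0,"wy": 0,"wz": 0},{"hand": 0,"tx": 0,"ty": 0,"tz": 36,"wx": 0,"wy": 0,"wz": 0},{"hand": 0,"tx": -10,"ty": 0,"tz": 0,"wx": 0,"wy": 0,"wz": 0},{"hand": 0,"tx": -12,"ty": 0,"tz": 0,"wx": 0,"wy": 0,"wz": 0},{"hand": 0,"tx": -12,"ty": 0,"tz": 0,"wx": 0,"wy": 0,"wz": 0}]}}

```text
clock: 3.22
eef_pos: [537.7, 372.6, 91.2]
tcp_rot: [3.14, -0.002, 1.57]
contact_force: [-0.9, 2.8, 2.2]
opening: 0.003
grasp_force: 1.4
```

>>> {"op": "arm_command", "data": {"deltas": [{"hand": 0,"tx": -8,"ty": -1,"tz": 0,"wx": 0,"wy": 0,"wz": 0},{"hand": 0,"tx": -8,"ty": -2,"tz": 0,"wx": 0,"wy": 0,"wz": 0},{"hand": 0,"tx": -8,"ty": -2,"tz": 0,"wx": 0,"wy": 0,"wz": 0}]}}

```text
clock: 3.6
eef_pos: [532.3, 348.7, 90.2]
tcp_rot: [3.141, -0.001, 1.571]
contact_force: [0.8, 2.2, 1.4]
opening: 0.001
grasp_force: 1.1
```

```bash
python3 look.py 3; python3 -c "
from h import *
print(r.sense()['eef_pos'],r.sense()['contact_force'])"
```

```text
[531.72809746 348.30468221  89.62573613] [-0.22380359  0.59888529  0.25979559]
```

View pics/v3.png

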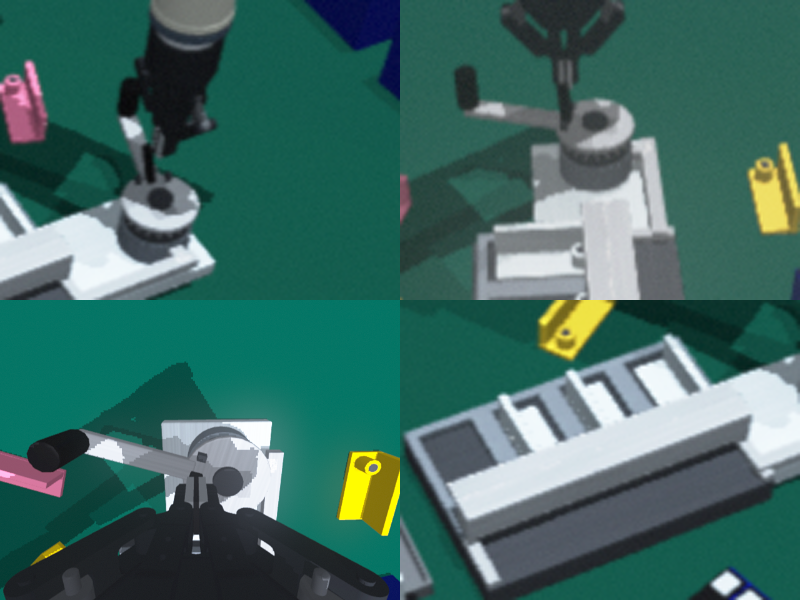

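>>> {"op": "arm_command", "data": {"deltas": [{"hand": 0,"tx": -5,"ty": -1,"tz": 0,"wx": 0,"wy": 0,"wz": 0},{"hand": 0,"tx": -5,"ty": -1,"tz": 0,"wx": 0,"wy": 0,"wz": 0},{"hand": 0,"tx": -4,"ty": -1,"tz": 0,"wx": 0,"wy": 0,"wz": 0}]}}

```text
clock: 4.12
eef_pos: [530.1, 336.1, 90.0]
tcp_rot: [3.139, -0.002, 1.571]
contact_force: [3.8, 11.5, -2.5]
opening: -0.005
grasp_force: 5.2
```

>>> {"op": "arm_command", "data": {"deltas": [{"hand": 0,"tx": 25,"ty": -5,"tz": 0,"wx": 0,"wy": 0,"wz": 0},{"hand": 0,"tx": 20,"ty": -20,"tz": -40,"wx": 0,"wy": 0,"wz": 0},{"hand": 50,"tx": 0,"ty": -40,"tz": -50,"wx": 0,"wy": 0,"wz": 0}]}}

```text
clock: 4.5
eef_pos: [463.8, 381.6, 178.3]
tcp_rot: [-3.14, 0.002, 1.571]
contact_force: [0.5, 0.6, 1.3]
opening: 0.199
grasp_force: 0.0
```

```bash
python3 look.py 4; python3 -c "
from h import *
print(r.sense()['eef_pos'],r.sense()['qpos'])
import pickle
s,d,w=pickle.load(open('4.pkl','rb'))
for P in [(562,337,85),(525,323,135),(539,368,135),(427,372,128)]:print(P,[proj(x,P).round() for x in(s,d,w)])
def dark(x,u0,u1,v0,v1):
    m=(x['image'].max(2)<55)[v0:v1,u0:u1].astype('uint8');n,l,st,c=cv2.connectedComponentsWithStats(m)
    for i in range(1,n):
        if st[i,4]>12:print(st[i]+[u0,v0,0,0,0],(c[i]+[u0,v0]).round(1))
print('s');dark(s,425,490,140,215);print('d');dark(d,245,330,105,160)
"
```

```text
[464.13276692 382.01133754 181.06837567] [ 6.86166888e-01  3.30462425e-01  1.70545705e+00 -2.63941989e-05
  1.10238647e+00  6.83938431e-01]
(562, 337, 85) [array([454., 199.]), array([308., 143.]), array([424., 276.])]
(525, 323, 135) [array([445., 179.]), array([294., 131.]), array([393., 320.])]
(539, 368, 135) [array([462., 177.]), array([299., 120.]), array([417., 264.])]
(427, 372, 128) [array([442., 153.]), array([256., 123.]), array([261., 255.])]
s
[425 152  16  16 148] [434.4 160.1]
[425 167  45  32 554] [447.3 182.3]
[441 210   8   5  18] [444.2 212.2]
d
[251 126   9  17 123] [254.7 133.6]
[294 134   3  10  24] [295.1 138.4]
```

View pics/v4.png

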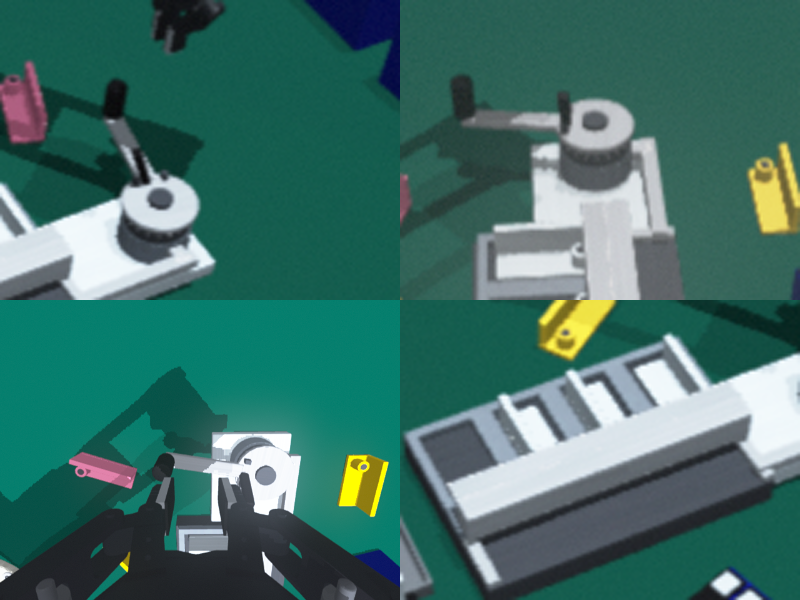

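```bash
python3 -c "
from h import *
import pickle
s,d,w=pickle.load(open('4.pkl','rb'))
print(tri(s,(436.5,153),w,(163*1.6,161*1.6)),onz(s,436.5,153,128),onz(d,255,126,128),onz(w,163*1.6,161*1.6,128))
k=onz(d,255,126,128);print(np.arctan2(-(k[1]-336),562-k[0]))"
```

```text
(array([421.72909052, 364.10266279, 121.42894759]), np.float64(10.45852474295778)) [422.006557  357.9833237 128.       ] [424.04394545 360.44308006 128.        ] [427.09733677 369.94029862 128.        ]
-0.17536028689917915
```

>>> {"op": "arm_command", "data": {"deltas": [{"hand": 60,"tx": -22,"ty": -40,"tz": -10,"wx": 0,"wy": 0,"wz": 0},{"hand": 60,"tx": 0,"ty": 0,"tz": 0,"wx": 0,"wy": 0,"wz": -0.18},{"hand": 60,"tx": 0,"ty": 0,"tz": 0,"wx": 0,"wy": 0,"wz": -0.18},{"hand": 60,"tx": 0,"ty": 0,"tz": 0,"wx": 0,"wy": 0,"wz": -0.18},{"hand": 60,"tx": 0,"ty": 0,"tz": 0,"wx": 0,"wy": 0,"wz": -0.18},{"hand": 60,"tx": 0,"ty": 0,"tz": 0,"wx": 0,"wy": 0,"wz": -0.18},{"hand": 60,"tx": 0,"ty": 0,"tz": 0,"wx": 0,"wy": 0,"wz": -0.18},{"hand": 60,"tx": 0,"ty": 0,"tz": 0,"wx": 0,"wy": 0,"wz": -0.18}]}}

```text
clock: 5.65
eef_pos: [424.6, 357.8, 187.0]
tcp_rot: [-3.139, -0.001, 2.837]
contact_force: [-0.2, -0.3, 0.3]
opening: 0.702
grasp_force: 0.0
```

>>> {"op": "arm_command", "data": {"deltas": [{"hand": 60,"tx": 0,"ty": 0,"tz": 30,"wx": 0,"wy": 0,"wz": -0.12},{"hand": 60,"tx": 0,"ty": 0,"tz": 10,"wx": 0,"wy": 0,"wz": 0},{"hand": 60,"tx": 0,"ty": 0,"tz": 0,"wx": 0,"wy": 0,"wz": 0}]}}

```text
clock: 6.02
eef_pos: [424.3, 357.6, 147.3]
tcp_rot: [-3.139, -0.002, 2.948]
contact_force: [0.5, 0.4, 0.3]
opening: 0.701
grasp_force: 0.0
```

```bash
python3 look.py 5; python3 -c "
from h import *
x=r.sense();print(x['eef_pos'],x['tcp_rot'],x['qpos'])"
```

```text
[425.35342592 358.35610208 149.09679022] [3.14105784e+00 4.76216252e-04 2.94945616e+00] [ 6.97443545e-01  2.99505480e-01  1.82944338e+00 -3.90803287e-05
  1.01192846e+00 -6.81195702e-01]
```

View pics/v5.png

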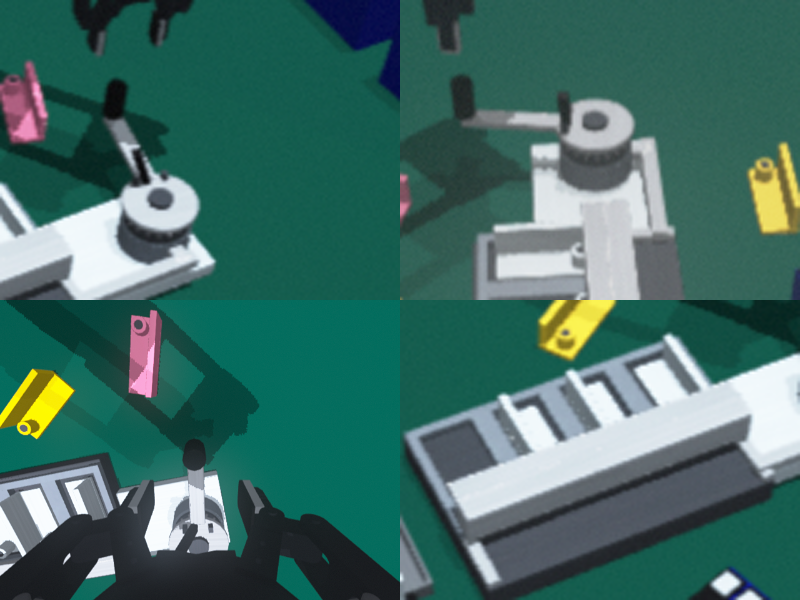

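>>> {"op": "arm_command", "data": {"deltas": [{"hand": 60,"tx": 0,"ty": 0,"tz": 35,"wx": 0,"wy": 0,"wz": 0},{"hand": 60,"tx": 0,"ty": 0,"tz": 37,"wx": 0,"wy": 0,"wz": 0},{"hand": 10,"tx": 0,"ty": 0,"tz": 0,"wx": 0,"wy": 0,"wz": 0},{"hand": 10,"tx": 0,"ty": 0,"tz": 0,"wx": 0,"wy": 0,"wz": 0},{"hand": 10,"tx": 0,"ty": 0,"tz": 0,"wx": 0,"wy": 0,"wz": 0},{"hand": 10,"tx": 0,"ty": 0,"tz": 0,"wx": 0,"wy": 0,"wz": 0}], "squeeze": 30}}

```text
clock: 6.92
eef_pos: [425.7, 358.7, 78.0]
tcp_rot: [3.14, 0.001, 2.951]
contact_force: [-1.9, -0.7, 7.6]
opening: 0.267
grasp_force: 30.4
```

>>> {"op": "arm_command", "data": {"deltas": [{"hand": 10,"tx": -2,"ty": -23.7,"tz": 0,"wx": 0,"wy": 0,"wz": -0.17},{"hand": 10,"tx": -2,"ty": -23.7,"tz": 0,"wx": 0,"wy": 0,"wz": -0.17},{"hand": 10,"tx": -2,"ty": -23.7,"tz": 0,"wx": 0,"wy": 0,"wz": -0.17},{"hand": 10,"tx": -2,"ty": -23.7,"tz": 0,"wx": 0,"wy": 0,"wz": -0.17},{"hand": 10,"tx": -0.6,"ty": -12,"tz": 0,"wx": 0,"wy": 0,"wz": -0.085}]}}

```text
clock: 7.55
eef_pos: [448.4, 256.9, 78.2]
tcp_rot: [3.141, 0.008, -2.564]
contact_force: [4.9, 9.9, -4.7]
opening: 0.266
grasp_force: 30.4
```

>>> {"op": "arm_command", "data": {"deltas": [{"hand": 10,"tx": -2,"ty": 23.7,"tz": 0,"wx": 0,"wy": 0,"wz": 0.17},{"hand": 10,"tx": -2,"ty": 23.7,"tz": 0,"wx": 0,"wy": 0,"wz": 0.17},{"hand": 10,"tx": -2,"ty": 23.7,"tz": 0,"wx": 0,"wy": 0,"wz": 0.17},{"hand": 10,"tx": -2,"ty": 23.7,"tz": 0,"wx": 0,"wy": 0,"wz": 0.17},{"hand": 10,"tx": -2,"ty": 23.7,"tz": 0,"wx": 0,"wy": 0,"wz": 0.17},{"hand": 10,"tx": -2,"ty": 23.7,"tz": 0,"wx": 0,"wy": 0,"wz": 0.17},{"hand": 10,"tx": -2,"ty": 23.7,"tz": 0,"wx": 0,"wy": 0,"wz": 0.17},{"hand": 10,"tx": 0,"ty": 0,"tz": 0,"wx": 0,"wy": 0,"wz": 0}]}}

```text
clock: 8.55
eef_pos: [446.7, 411.5, 77.3]
tcp_rot: [-3.137, -0.001, 2.524]
contact_force: [-7.5, -5.6, 11.2]
opening: 0.264
grasp_force: 33.5
```

>>> {"op": "arm_command", "data": {"deltas": [{"hand": 10,"tx": -2,"ty": -23.7,"tz": 0,"wx": 0,"wy": 0,"wz": -0.17},{"hand": 10,"tx": -2,"ty": -23.7,"tz": 0,"wx": 0,"wy": 0,"wz": -0.17},{"hand": 10,"tx": -2,"ty": -23.7,"tz": 0,"wx": 0,"wy": 0,"wz": -0.17},{"hand": 10,"tx": -2,"ty": -23.7,"tz": 0,"wx": 0,"wy": 0,"wz": -0.17},{"hand": 10,"tx": -2,"ty": -23.7,"tz": 0,"wx": 0,"wy": 0,"wz": -0.17},{"hand": 10,"tx": -2,"ty": -23.7,"tz": 0,"wx": 0,"wy": 0,"wz": -0.17},{"hand": 10,"tx": -2,"ty": -23.7,"tz": 0,"wx": 0,"wy": 0,"wz": -0.17},{"hand": 10,"tx": 0,"ty": 0,"tz": 0,"wx": 0,"wy": 0,"wz": 0}]}}

```text
clock: 9.55
eef_pos: [448.3, 257.0, 77.8]
tcp_rot: [3.141, 0.008, -2.566]
contact_force: [6.7, 8.7, -6.7]
opening: 0.261
grasp_force: 31.9
```

```bash
python3 look.py 6; python3 -c "
from h import *
x=r.sense();print(x['eef_pos'],x['tcp_rot'],x['contact_force'],x['clock'])"
```

```text
[447.98032811 257.39224945  77.78344745] [ 3.14145437  0.00760621 -2.56758455] [ 6.77484785  7.2196975  -6.28055496] 9.7
```

View pics/v6.png

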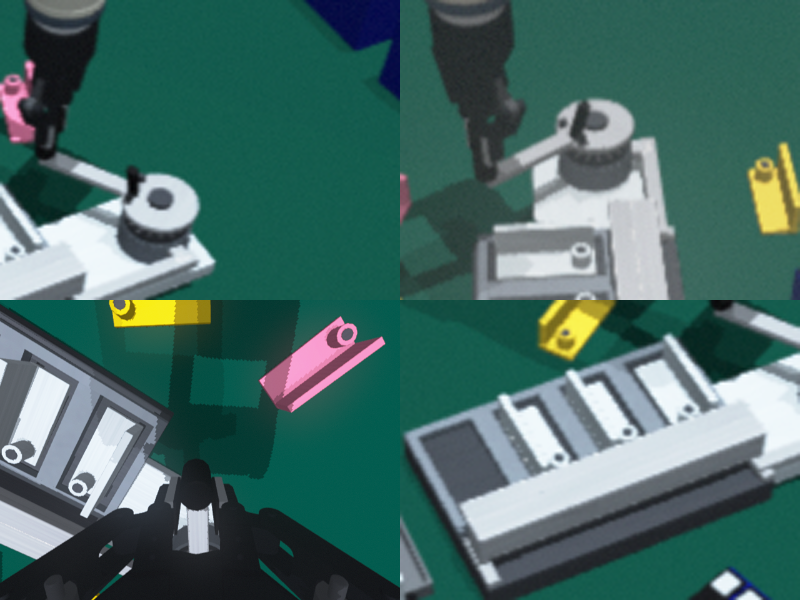

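Bar is back (lip moved about 15-20 px in the crop) and three brackets with far-end bosses are visible: (688,410), (627,432), (558,458). One more short stroke makes sure.

>>> {"op": "arm_command", "data": {"deltas": [{"hand": 10,"tx": -2,"ty": 23.7,"tz": 0,"wx": 0,"wy": 0,"wz": 0.17},{"hand": 10,"tx": -2,"ty": 23.7,"tz": 0,"wx": 0,"wy": 0,"wz": 0.17},{"hand": 10,"tx": -2,"ty": 23.7,"tz": 0,"wx": 0,"wy": 0,"wz": 0.17},{"hand": 10,"tx": -2,"ty": -23.7,"tz": 0,"wx": 0,"wy": 0,"wz": -0.17}]}}

```text
clock: 10.2
eef_pos: [427.1, 301.7, 77.7]
tcp_rot: [3.14, 0.004, -2.913]
contact_force: [4.4, 4.8, 4.0]
opening: 0.265
grasp_force: 32.9
```

>>> {"op": "arm_command", "data": {"deltas": [{"hand": 10,"tx": -1,"ty": -14,"tz": 0,"wx": 0,"wy": 0,"wz": -0.1}]}}

```text
clock: 10.32
eef_pos: [431.7, 286.8, 77.8]
tcp_rot: [3.14, 0.004, -2.803]
contact_force: [1.8, 6.2, -1.4]
opening: 0.268
grasp_force: 32.4
```

>>> {"op": "arm_command", "data": {"deltas": [{"hand": 10,"tx": -1,"ty": -14,"tz": 0,"wx": 0,"wy": 0,"wz": -0.1},{"hand": 10,"tx": -1,"ty": -14,"tz": 0,"wx": 0,"wy": 0,"wz": -0.1}]}}

```text
clock: 10.58
eef_pos: [443.6, 262.5, 77.8]
tcp_rot: [3.139, 0.004, -2.605]
contact_force: [-6.0, 20.6, -0.4]
opening: 0.267
grasp_force: 32.8
```

```bash
python3 -c "
from h import *
import pickle
s=grab('scene');d=grab('side')
pickle.dump((s,d),open('7.pkl','wb'));s0=pickle.load(open('s1.pkl','rb'));d0=pickle.load(open('d1.pkl','rb'))
# profile along fixture x at y=40 world (z 82)
for n,x in(('d0',d0),('d1',d)):
    print(n,[ (X,int(x['image'][int(round(v)),int(round(u))].mean())) for X in range(500,610,3) for u,v in [proj(x,(X,-5,82))]])
c=np.zeros((600,800,3),np.uint8)
c[:450,:600]=cv2.resize(d['image'][150:300,220:420,::-1],(600,450),interpolation=2)
cv2.imwrite('pics/c7.png',c)
"
```

```text
d0 [(500, 229), (503, 228), (506, 226), (509, 215), (512, 207), (515, 225), (518, 226), (521, 226), (524, 226), (527, 226), (530, 225), (533, 227), (536, 226), (539, 212), (542, 166), (545, 210), (548, 207), (551, 208), (554, 209), (557, 207), (560, 211), (563, 214), (566, 213), (569, 206), (572, 202), (575, 204), (578, 204), (581, 206), (584, 207), (587, 205), (590, 115), (593, 101), (596, 102), (599, 100), (602, 102), (605, 101), (608, 101)]
d1 [(500, 229), (503, 229), (506, 228), (509, 214), (512, 205), (515, 225), (518, 227), (521, 226), (524, 226), (527, 227), (530, 226), (533, 228), (536, 228), (539, 229), (542, 227), (545, 213), (548, 208), (551, 199), (554, 118), (557, 106), (560, 115), (563, 160), (566, 151), (569, 122), (572, 179), (575, 205), (578, 209), (581, 208), (584, 209), (587, 208), (590, 207), (593, 208), (596, 207), (599, 206), (602, 203), (605, 203), (608, 206)]
```

>>> {"op": "arm_command", "data": {"deltas": [{"hand": 60,"tx": 0,"ty": 3,"tz": 0,"wx": 0,"wy": 0,"wz": 0},{"hand": 60,"tx": 0,"ty": 0,"tz": 0,"wx": 0,"wy": 0,"wz": 0},{"hand": 60,"tx": 0,"ty": 0,"tz": -35,"wx": 0,"wy": 0,"wz": 0},{"hand": 60,"tx": 0,"ty": 0,"tz": -45,"wx": 0,"wy": 0,"wz": 0},{"hand": 70,"tx": 0,"ty": 0,"tz": -45,"wx": 0,"wy": 0,"wz": 0}]}}

```text
clock: 11.3
eef_pos: [440.9, 262.5, 203.0]
tcp_rot: [-3.141, -0.0, -2.607]
contact_force: [0.6, 0.5, 0.5]
opening: 0.82
grasp_force: 0.0
```

```bash
python3 -c "
from h import *
import pickle
s=pickle.load(open('s1.pkl','rb'))
d=grab('side');pickle.dump(d,open('d8.pkl','wb'));x=r.sense();print(x['eef_pos'],x['tcp_rot'],x['qpos'])
c=np.zeros((600,800,3),np.uint8)
c[:400,:400]=cv2.resize(d['image'][295:495-15,240:380,::-1],(400,400),interpolation=2)
c[:400,400:]=cv2.resize(s['image'][240:340,160:310,::-1],(400,400),interpolation=2)
c[402:602,:400]=cv2.resize(d['image'][180:280,240:380,::-1],(400,300),interpolation=2)[:198]
cv2.imwrite('pics/c8.png',c)
"
```

```text
[443.6826574  264.12300186 208.92421185] [-3.14121788  0.00789192 -2.60738867] [ 5.34323107e-01  1.67215192e-01  1.85664410e+00 -4.19502655e-04
  1.10984152e+00 -1.57049061e+00]
```

View pics/c8.png

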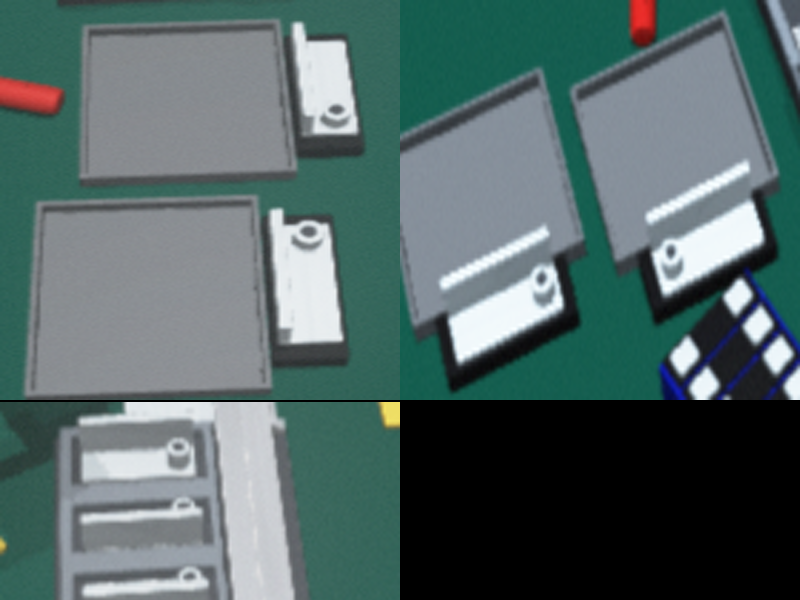

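Tray near the fixture (side (305,340)): sample boss at -y with wall on -x, so right-hand. Far tray (292,432): boss +y, wall -x, so left-hand. Brackets: pocket +112.5 is left, +37.5 and -37.5 are right (wall -y, boss far).

```bash
python3 -c "
from h import *
import pickle
d=pickle.load(open('d8.pkl','rb'))
for q in [(287.2,186),(289,217.7),(290.8,241),(301.6,195),(303,209),(306,233)]: print(onz(d,*q,72).round(),onz(d,*q,56).round())
fx=np.array([502,61.5]);
for y in (112.5+16,37.5-16,-37.5-16): print('exp wall',fx+[0,y])
# wall top line profiles vs world y at x=500, z=72
g=d['image'].mean(2)
for X in (475,525):
  print(X,[(Y,int(g[int(round(v)),int(round(u))])) for Y in range(0,210,3) for u,v in [proj(d,(X,Y,72))]])
# trays
m=cv2.inRange(d['image'],(95,95,95),(150,150,155));m[:295]=0;m[:,:235]=0;m[:,345:]=0
n,l,st,c=cv2.connectedComponentsWithStats(m)
for i in range(1,n):
  if st[i,4]>2000:
    ct=cv2.findContours((l==i).astype('uint8'),0,2)[0][0];a=cv2.approxPolyDP(cv2.convexHull(ct),5,True)[:,0];print([(tuple(p),onz(d,*p,18)[:2].round()) for p in a])
"
```

```text
[501. 187.  72.] [501. 204.  56.]
[503.  78.  72.] [503.  93.  56.]
[505.   6.  72.] [505.  19.  56.]
[536. 153.  72.] [536. 169.  56.]
[537. 105.  72.] [538. 120.  56.]
[541.  28.  72.] [541.  42.  56.]
exp wall [502. 190.]
exp wall [502.  83.]
exp wall [502.   8.]
475 [(0, 170), (3, 217), (6, 228), (9, 228), (12, 180), (15, 103), (18, 93), (21, 102), (24, 135), (27, 156), (30, 161), (33, 157), (36, 159), (39, 160), (42, 155), (45, 155), (48, 150), (51, 129), (54, 126), (57, 129), (60, 129), (63, 131), (66, 127), (69, 126), (72, 137), (75, 194), (78, 226), (81, 197), (84, 116), (87, 116), (90, 94), (93, 100), (96, 129), (99, 157), (102, 159), (105, 159), (108, 156), (111, 156), (114, 149), (117, 143), (120, 143), (123, 180), (126, 213), (129, 214), (132, 222), (135, 227), (138, 227), (141, 228), (144, 228), (147, 228), (150, 220), (153, 181), (156, 133), (159, 126), (162, 126), (165, 126), (168, 130), (171, 129), (174, 127), (177, 125), (180, 126), (183, 126), (186, 153), (189, 203), (192, 214), (195, 161), (198, 83), (201, 83), (204, 63), (207, 61)]
525 [(0, 188), (3, 226), (6, 221
[... 528 characters left out ...]
), (150, 215), (153, 181), (156, 137), (159, 127), (162, 127), (165, 124), (168, 124), (171, 121), (174, 122), (177, 122), (180, 122), (183, 124), (186, 150), (189, 204), (192, 227), (195, 230), (198, 231), (201, 230), (204, 229), (207, 230)]
[((np.int32(337), np.int32(304)), array([ 599., -135.])), ((np.int32(343), np.int32(373)), array([ 597., -298.])), ((np.int32(268), np.int32(377)), array([ 449., -297.])), ((np.int32(269), np.int32(307)), array([ 451., -134.]))]
[((np.int32(329), np.int32(385)), array([ 567., -322.])), ((np.int32(334), np.int32(474)), array([ 563., -486.])), ((np.int32(249), np.int32(478)), array([ 416., -483.])), ((np.int32(253), np.int32(388)), array([ 420., -318.]))]
```

>>> {"op": "arm_command", "data": {"deltas": [{"hand": 40,"tx": 0,"ty": 0,"tz": 0,"wx": 0,"wy": 0,"wz": 0.18},{"hand": 40,"tx": 0,"ty": 0,"tz": 0,"wx": 0,"wy": 0,"wz": 0.18},{"hand": 40,"tx": 0,"ty": 0,"tz": 0,"wx": 0,"wy": 0,"wz": 0.175},{"hand": 40,"tx": -30,"ty": -37,"tz": 10,"wx": 0,"wy": 0,"wz": 0},{"hand": 40,"tx": -31,"ty": -37,"tz": 40,"wx": 0,"wy": 0,"wz": 0},{"hand": 40,"tx": 0,"ty": 0,"tz": 50,"wx": 0,"wy": 0,"wz": 0},{"hand": 40,"tx": 0,"ty": 0,"tz": 50,"wx": 0,"wy": 0,"wz": 0},{"hand": 40,"tx": 0,"ty": 0,"tz": 0,"wx": 0,"wy": 0,"wz": 0}]}}

```text
clock: 12.35
eef_pos: [499.0, 187.5, 48.7]
tcp_rot: [-3.139, -0.007, 3.141]
contact_force: [0.1, -0.2, 1.1]
opening: 0.468
grasp_force: 0.0
```

```bash
cat > look2.py <<'E'
import sys
from h import *
import pickle
t=sys.argv[1]
s=grab('scene');d=grab('side');w=grab('wrist')
pickle.dump((s,d,w),open(t+'.pkl','wb'))
c=np.zeros((600,800,3),np.uint8)
c[:300,:400]=cv2.resize(s['image'][160:280,300:460,::-1],(400,300),interpolation=2)
c[:300,400:]=cv2.resize(d['image'][140:290,210:410,::-1],(400,300),interpolation=2)
c[300:,:400]=cv2.resize(w['image'][:,:,::-1],(400,300))
c[300:,400:]=cv2.resize(d['image'][290:480,220:400,::-1],(400,300),interpolation=2)
cv2.imwrite('pics/v'+t+'.png',c);x=r.sense();print(x['clock'],x['eef_pos'],x['tcp_rot'],x['opening'],x['contact_force'])
E
python3 look2.py 9
```

```text
12.5 [503.16669097 189.47230518  53.46907796] [3.14081393e+00 2.31246214e-03 3.14104874e+00] 0.46623965589145333 [-0.00840684  0.53556182  0.38245688]
```

View pics/v9.png

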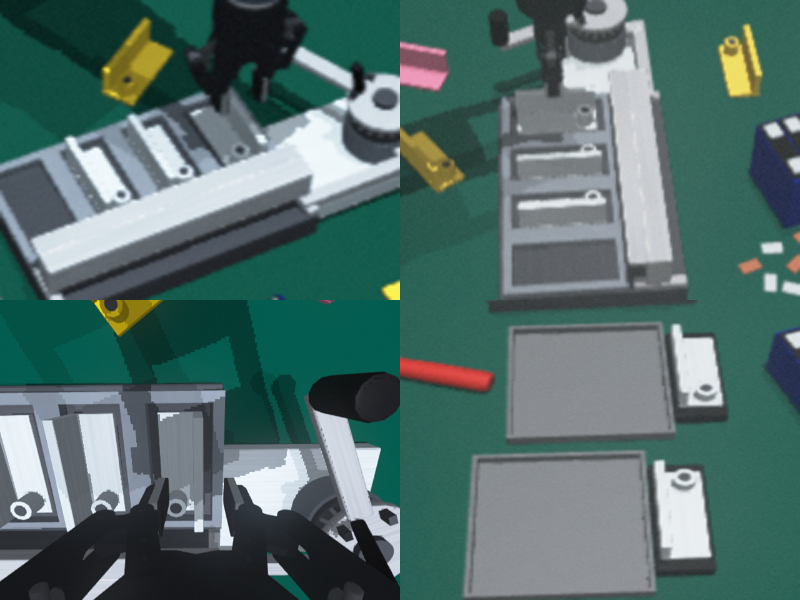

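The fingers straddle left_a's wall: in the wrist view the wall at (198,500) lies between tips at (158,490) and (232,490).

>>> {"op": "arm_command", "data": {"deltas": [{"hand": 40,"tx": -2,"ty": 0,"tz": 15,"wx": 0,"wy": 0,"wz": 0},{"hand": 40,"tx": 0,"ty": 0,"tz": 13,"wx": 0,"wy": 0,"wz": 0},{"hand": 40,"tx": 0,"ty": 0,"tz": 0,"wx": 0,"wy": 0,"wz": 0}]}}

```text
clock: 12.88
eef_pos: [503.0, 188.7, 22.7]
tcp_rot: [-3.141, -0.002, 3.141]
contact_force: [0.7, 0.1, -0.2]
opening: 0.467
grasp_force: 0.0
```

>>> {"op": "arm_command", "data": {"deltas": [{"hand": 0,"tx": 0,"ty": 0,"tz": 0,"wx": 0,"wy": 0,"wz": 0},{"hand": 0,"tx": 0,"ty": 0,"tz": 0,"wx": 0,"wy": 0,"wz": 0},{"hand": 0,"tx": 0,"ty": 0,"tz": 0,"wx": 0,"wy": 0,"wz": 0},{"hand": 0,"tx": 0,"ty": 0,"tz": 0,"wx": 0,"wy": 0,"wz": 0},{"hand": 0,"tx": 0,"ty": 0,"tz": 0,"wx": 0,"wy": 0,"wz": 0}], "squeeze": 80}}

```text
clock: 13.5
eef_pos: [504.1, 189.1, 24.1]
tcp_rot: [3.141, 0.001, 3.141]
contact_force: [-0.7, 0.1, 5.7]
opening: 0.068
grasp_force: 80.5
```

>>> {"op": "arm_command", "data": {"deltas": [{"hand": 0,"tx": 0,"ty": 0,"tz": -15,"wx": 0,"wy": 0,"wz": 0},{"hand": 0,"tx": 0,"ty": 0,"tz": -40,"wx": 0,"wy": 0,"wz": 0},{"hand": 0,"tx": 0,"ty": 0,"tz": -45,"wx": 0,"wy": 0,"wz": 0},{"hand": 0,"tx": 0,"ty": -40,"tz": 0,"wx": 0,"wy": 0,"wz": 0},{"hand": 0,"tx": 0,"ty": -50,"tz": 0,"wx": 0,"wy": 0,"wz": 0},{"hand": 0,"tx": 0,"ty": -50,"tz": 0,"wx": 0,"wy": 0,"wz": 0},{"hand": 0,"tx": 0,"ty": -50,"tz": 0,"wx": 0,"wy": 0,"wz": 0},{"hand": 0,"tx": 0,"ty": -50,"tz": 0,"wx": 0,"wy": 0,"wz": 0}]}}

```text
clock: 14.5
eef_pos: [503.6, -52.7, 124.5]
tcp_rot: [-3.141, 0.001, 3.141]
contact_force: [0.8, 0.7, -1.4]
opening: 0.066
grasp_force: 79.7
```

>>> {"op": "arm_command", "data": {"deltas": [{"hand": 0,"tx": 2,"ty": -50,"tz": 0,"wx": 0,"wy": 0,"wz": 0},{"hand": 0,"tx": 2,"ty": -50,"tz": 0,"wx": 0,"wy": 0,"wz": 0},{"hand": 0,"tx": 2,"ty": -50,"tz": 0,"wx": 0,"wy": 0,"wz": 0},{"hand": 0,"tx": 2,"ty": -50,"tz": 0,"wx": 0,"wy": 0,"wz": 0},{"hand": 0,"tx": 2,"ty": -50,"tz": 0,"wx": 0,"wy": 0,"wz": 0},{"hand": 0,"tx": 1,"ty": -50,"tz": 0,"wx": 0,"wy": 0,"wz": 0},{"hand": 0,"tx": 0,"ty": -35,"tz": 0,"wx": 0,"wy": 0,"wz": 0},{"hand": 0,"tx": 0,"ty": 0,"tz": 0,"wx": 0,"wy": 0,"wz": 0}]}}

```text
clock: 15.5
eef_pos: [492.1, -388.5, 124.2]
tcp_rot: [-3.141, 0.001, 3.138]
contact_force: [-0.6, 0.2, -1.0]
opening: 0.069
grasp_force: 79.6
```

```bash
python3 look2.py 10
```

```text
15.65 [ 492.08961553 -385.2617971   123.78163162] [ 3.14094416e+00 -3.89752481e-04  3.14073144e+00] 0.06776887518332382 [-0.05735917  0.4406655  -0.99128101]
```

View pics/v10.png

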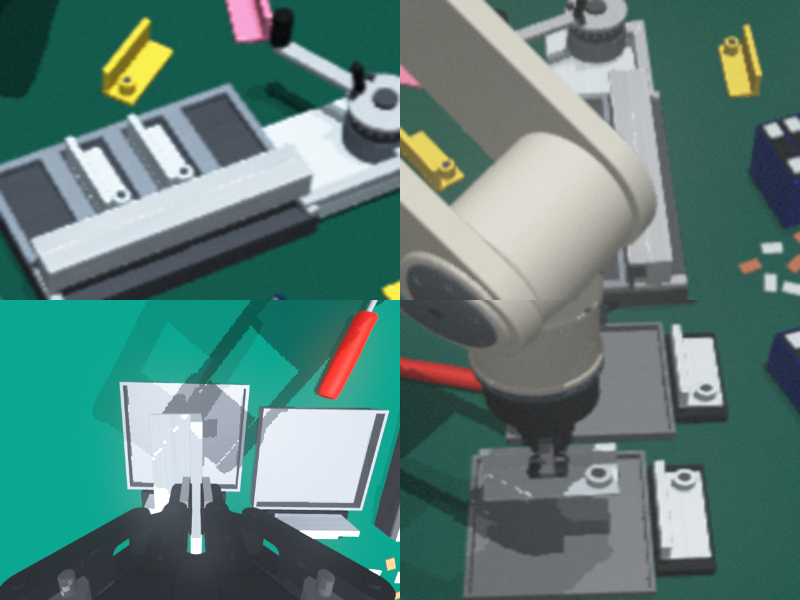

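Left_a is held level over the far tray (wrist view, bracket at (180,460), tray (120..250, 385..490)).

>>> {"op": "arm_command", "data": {"deltas": [{"hand": 0,"tx": 0,"ty": 0,"tz": 45,"wx": 0,"wy": 0,"wz": 0},{"hand": 0,"tx": 0,"ty": 0,"tz": 45,"wx": 0,"wy": 0,"wz": 0},{"hand": 0,"tx": 0,"ty": 0,"tz": 25,"wx": 0,"wy": 0,"wz": 0},{"hand": 0,"tx": 0,"ty": 0,"tz": 6,"wx": 0,"wy": 0,"wz": 0},{"hand": 0,"tx": 0,"ty": 0,"tz": 3,"wx": 0,"wy": 0,"wz": 0},{"hand": 0,"tx": 0,"ty": 0,"tz": 2,"wx": 0,"wy": 0,"wz": 0}]}}

```text
clock: 16.4
eef_pos: [493.3, -386.4, -1.2]
tcp_rot: [-3.14, 0.002, 3.141]
contact_force: [-0.4, -0.3, -1.5]
opening: 0.064
grasp_force: 79.6
```

>>> {"op": "arm_command", "data": {"deltas": [{"hand": 0,"tx": 0,"ty": 0,"tz": 2,"wx": 0,"wy": 0,"wz": 0},{"hand": 0,"tx": 0,"ty": 0,"tz": 1,"wx": 0,"wy": 0,"wz": 0}]}}

```text
clock: 16.65
eef_pos: [492.9, -386.4, -3.9]
tcp_rot: [-3.141, 0.001, 3.141]
contact_force: [-4.1, 3.5, 16.8]
opening: 0.063
grasp_force: 82.3
```

>>> {"op": "arm_command", "data": {"deltas": [{"hand": 40,"tx": 0,"ty": 0,"tz": -1,"wx": 0,"wy": 0,"wz": 0},{"hand": 40,"tx": 0,"ty": 0,"tz": 0,"wx": 0,"wy": 0,"wz": 0},{"hand": 40,"tx": 0,"ty": 0,"tz": 0,"wx": 0,"wy": 0,"wz": 0},{"hand": 40,"tx": 0,"ty": 0,"tz": -25,"wx": 0,"wy": 0,"wz": 0},{"hand": 40,"tx": 0,"ty": 0,"tz": -50,"wx": 0,"wy": 0,"wz": 0},{"hand": 40,"tx": 0,"ty": 0,"tz": -50,"wx": 0,"wy": 0,"wz": 0},{"hand": 40,"tx": -2,"ty": 57,"tz": 0,"wx": 0,"wy": 0,"wz": 0},{"hand": 40,"tx": -2,"ty": 57,"tz": 0,"wx": 0,"wy": 0,"wz": 0}]}}

```text
clock: 17.65
eef_pos: [496.7, -271.4, 121.4]
tcp_rot: [-3.141, 0.002, 3.139]
contact_force: [0.0, -0.8, 0.4]
opening: 0.469
grasp_force: 0.0
```

>>> {"op": "arm_command", "data": {"deltas": [{"hand": 40,"tx": -2,"ty": 57,"tz": 0,"wx": 0,"wy": 0,"wz": 0},{"hand": 40,"tx": -2,"ty": 57,"tz": 0,"wx": 0,"wy": 0,"wz": 0},{"hand": 40,"tx": -2,"ty": 57,"tz": 0,"wx": 0,"wy": 0,"wz": 0},{"hand": 40,"tx": -2,"ty": 57,"tz": 0,"wx": 0,"wy": 0,"wz": 0},{"hand": 40,"tx": 0,"ty": 50,"tz": 0,"wx": 0,"wy": 0,"wz": 0},{"hand": 40,"tx": 0,"ty": 0,"tz": 0,"wx": 0,"wy": 0,"wz": 0}]}}

```text
clock: 18.4
eef_pos: [504.5, 8.8, 120.6]
tcp_rot: [3.141, 0.0, -3.138]
contact_force: [-0.2, -0.8, -0.5]
opening: 0.468
grasp_force: 0.0
```

```bash
python3 look2.py 11; python3 -c "
from h import *
import pickle
s,d,w=pickle.load(open('11.pkl','rb'));g=d['image'].mean(2)
for X in(480,520): print(X,[(Y,int(g[int(round(v)),int(round(u))])) for Y in range(-9,100,3) for u,v in [proj(d,(X,Y,72))]])
for X in(470,520): print(X,[(Y,int(g[int(round(v)),int(round(u))])) for Y in range(-410,-360,3) for u,v in [proj(d,(X,Y,44))]])
"
```

```text
18.55 [504.71132316   5.46383383 120.59269494] [-3.14127746e+00 -3.46476143e-05  3.14112285e+00] 0.4676447005380419 [ 0.29559615 -0.2316289   0.14070987]
480 [(-9, 124), (-6, 124), (-3, 128), (0, 131), (3, 128), (6, 120), (9, 99), (12, 79), (15, 84), (18, 86), (21, 98), (24, 105), (27, 109), (30, 105), (33, 105), (36, 105), (39, 105), (42, 107), (45, 117), (48, 127), (51, 123), (54, 123), (57, 125), (60, 123), (63, 122), (66, 124), (69, 124), (72, 124), (75, 139), (78, 152), (81, 138), (84, 107), (87, 92), (90, 92), (93, 95), (96, 131), (99, 158)]
520 [(-9, 122), (-6, 121), (-3, 121), (0, 128), (3, 128), (6, 126), (9, 129), (12, 115), (15, 85), (18, 85), (21, 91), (24, 97), (27, 108), (30, 110), (33, 107), (36, 110), (39, 109), (42, 111), (45, 120), (48, 126), (51, 123), (54, 119), (57, 122), (60, 122), (63, 123), (66, 121), (69, 122), (72, 122), (75, 136), (78, 152), (81, 152), (84, 137), (87, 105), (90, 91), (93, 101), (96, 133), (99, 159)]
470 [(-410, 236), (-407, 229), (-404, 200), (-401, 131), (-398, 129), (-395, 129), (-392, 132), (-389, 220), (-386, 235), (-383, 221), (-380, 151), (-377, 148), (-374, 146), (-371, 144), (-368, 143), (-365, 145), (-362, 146)]
520 [(-410, 225), (-407, 231), (-404, 190), (-401, 145), (-398, 126), (-395, 126), (-392, 138), (-389, 233), (-386, 232), (-383, 212), (-380, 149), (-377, 147), (-374, 147), (-371, 147), (-368, 149), (-365, 148), (-362, 147)]
```

Left_a stands at wall y -386 in the far tray. Now the bracket in pocket -37.5.

>>> {"op": "arm_command", "data": {"deltas": [{"hand": 40,"tx": 0,"ty": 1,"tz": 40,"wx": 0,"wy": 0,"wz": 0},{"hand": 40,"tx": 0,"ty": 0,"tz": 40,"wx": 0,"wy": 0,"wz": 0},{"hand": 40,"tx": 0,"ty": 0,"tz": 16,"wx": 0,"wy": 0,"wz": 0},{"hand": 0,"tx": 0,"ty": 0,"tz": 0,"wx": 0,"wy": 0,"wz": 0},{"hand": 0,"tx": 0,"ty": 0,"tz": 0,"wx": 0,"wy": 0,"wz": 0},{"hand": 0,"tx": 0,"ty": 0,"tz": 0,"wx": 0,"wy": 0,"wz": 0},{"hand": 0,"tx": 0,"ty": 0,"tz": 0,"wx": 0,"wy": 0,"wz": 0},{"hand": 0,"tx": 0,"ty": 0,"tz": 0,"wx": 0,"wy": 0,"wz": 0}], "squeeze": 80}}

```text
clock: 19.55
eef_pos: [505.6, 6.8, 25.7]
tcp_rot: [-3.141, 0.002, 3.141]
contact_force: [-1.1, -1.7, 7.0]
opening: 0.064
grasp_force: 81.1
```

>>> {"op": "arm_command", "data": {"deltas": [{"hand": 0,"tx": 0,"ty": 0,"tz": -15,"wx": 0,"wy": 0,"wz": 0},{"hand": 0,"tx": 0,"ty": 0,"tz": -40,"wx": 0,"wy": 0,"wz": 0},{"hand": 0,"tx": 0,"ty": 0,"tz": -45,"wx": 0,"wy": 0,"wz": 0},{"hand": 0,"tx": -4,"ty": -54,"tz": 0,"wx": 0,"wy": 0,"wz": 0},{"hand": 0,"tx": -4,"ty": -55,"tz": 0,"wx": 0,"wy": 0,"wz": 0},{"hand": 0,"tx": -4,"ty": -55,"tz": 0,"wx": 0,"wy": 0,"wz": 0},{"hand": 0,"tx": -4,"ty": -55,"tz": 0,"wx": 0,"wy": 0,"wz": 0},{"hand": 0,"tx": -5,"ty": -55,"tz": 0,"wx": 0,"wy": 0,"wz": 0}]}}

```text
clock: 20.55
eef_pos: [525.4, -268.7, 125.7]
tcp_rot: [-3.142, 0.001, 3.141]
contact_force: [1.9, -0.0, -1.9]
opening: 0.063
grasp_force: 79.8
```

>>> {"op": "arm_command", "data": {"deltas": [{"hand": 0,"tx": 0,"ty": 0,"tz": 40,"wx": 0,"wy": 0,"wz": 0},{"hand": 0,"tx": 0,"ty": 0,"tz": 30,"wx": 0,"wy": 0,"wz": 0}]}}

```text
clock: 20.8
eef_pos: [525.0, -267.8, 54.3]
tcp_rot: [3.141, 0.0, 3.139]
contact_force: [0.5, 0.3, -2.6]
opening: 0.063
grasp_force: 79.8
```

```bash
python3 look2.py 12; python3 -c "
from h import *
import pickle
s,d,w=pickle.load(open('12.pkl','rb'));e=r.sense()['eef_pos'];z0=e[2]
# wall top near ends: expected at TCP+48 ; boss/ends check in scene: bright strip along x
for nm,x in(('scene',s),('side',d)):
  g=x['image'].mean(2)
  for dy in(0,):
    print(nm,[(dx,int(g[int(round(v)),int(round(u))])) for dx in range(-64,64,4) for u,v in [proj(x,(e[0]+dx,e[1]+dy,z0+47))]])
"
```

```text
20.95 [ 524.32096957 -266.48292796   54.11570465] [ 3.14015791e+00 -2.67354563e-03  3.14068099e+00] 0.06596734871932439 [ 0.23218143 -0.53778739 -1.66541999]
scene [(-64, 19), (-60, 19), (-56, 21), (-52, 20), (-48, 18), (-44, 19), (-40, 19), (-36, 31), (-32, 41), (-28, 57), (-24, 72), (-20, 101), (-16, 95), (-12, 70), (-8, 72), (-4, 77), (0, 70), (4, 88), (8, 99), (12, 117), (16, 121), (20, 122), (24, 119), (28, 121), (32, 119), (36, 222), (40, 226), (44, 239), (48, 233), (52, 239), (56, 135), (60, 156)]
side [(-64, 132), (-60, 136), (-56, 136), (-52, 134), (-48, 124), (-44, 119), (-40, 122), (-36, 124), (-32, 121), (-28, 121), (-24, 121), (-20, 117), (-16, 120), (-12, 70), (-8, 60), (-4, 81), (0, 80), (4, 70), (8, 51), (12, 99), (16, 128), (20, 127), (24, 119), (28, 124), (32, 208), (36, 224), (40, 224), (44, 217), (48, 193), (52, 136), (56, 136), (60, 135)]
```

>>> {"op": "arm_command", "data": {"deltas": [{"hand": 0,"tx": 0,"ty": 0,"tz": 30,"wx": 0,"wy": 0,"wz": 0},{"hand": 0,"tx": 0,"ty": 0,"tz": 18,"wx": 0,"wy": 0,"wz": 0},{"hand": 0,"tx": 0,"ty": 0,"tz": 5,"wx": 0,"wy": 0,"wz": 0},{"hand": 0,"tx": 0,"ty": 0,"tz": 2,"wx": 0,"wy": 0,"wz": 0},{"hand": 0,"tx": 0,"ty": 0,"tz": 1,"wx": 0,"wy": 0,"wz": 0}]}}

```text
clock: 21.58
eef_pos: [526.1, -267.3, -0.6]
tcp_rot: [-3.141, 0.001, 3.141]
contact_force: [0.3, -0.3, -2.5]
opening: 0.065
grasp_force: 79.7
```

>>> {"op": "arm_command", "data": {"deltas": [{"hand": 0,"tx": 0,"ty": 0,"tz": 1.5,"wx": 0,"wy": 0,"wz": 0},{"hand": 0,"tx": 0,"ty": 0,"tz": 1,"wx": 0,"wy": 0,"wz": 0}]}}

```text
clock: 21.82
eef_pos: [526.0, -267.4, -2.3]
tcp_rot: [-3.141, 0.001, 3.141]
contact_force: [-5.9, 2.0, 21.4]
opening: 0.068
grasp_force: 83.1
```

>>> {"op": "arm_command", "data": {"deltas": [{"hand": 40,"tx": 0,"ty": 0,"tz": -1.5,"wx": 0,"wy": 0,"wz": 0},{"hand": 40,"tx": 0,"ty": 0,"tz": 0,"wx": 0,"wy": 0,"wz": 0},{"hand": 40,"tx": 0,"ty": 0,"tz": 0,"wx": 0,"wy": 0,"wz": 0},{"hand": 40,"tx": 0,"ty": 0,"tz": -25,"wx": 0,"wy": 0,"wz": 0},{"hand": 40,"tx": 0,"ty": 0,"tz": -50,"wx": 0,"wy": 0,"wz": 0},{"hand": 40,"tx": 0,"ty": 0,"tz": -50,"wx": 0,"wy": 0,"wz": 0},{"hand": 40,"tx": 3,"ty": 57,"tz": 0,"wx": 0,"wy": 0,"wz": 0},{"hand": 40,"tx": 3,"ty": 57,"tz": 0,"wx": 0,"wy": 0,"wz": 0}]}}

```text
clock: 22.82
eef_pos: [519.8, -152.4, 123.4]
tcp_rot: [-3.141, 0.002, 3.139]
contact_force: [0.6, -0.1, -0.3]
opening: 0.467
grasp_force: 0.0
```

>>> {"op": "arm_command", "data": {"deltas": [{"hand": 40,"tx": 4,"ty": 58,"tz": 0,"wx": 0,"wy": 0,"wz": 0},{"hand": 40,"tx": 4,"ty": 58,"tz": 0,"wx": 0,"wy": 0,"wz": 0},{"hand": 40,"tx": 4,"ty": 58,"tz": 0,"wx": 0,"wy": 0,"wz": 0},{"hand": 40,"tx": 4,"ty": 58,"tz": 0,"wx": 0,"wy": 0,"wz": 0},{"hand": 40,"tx": 0,"ty": 0,"tz": 0,"wx": 0,"wy": 0,"wz": 0}]}}

```text
clock: 23.45
eef_pos: [503.4, 82.4, 122.6]
tcp_rot: [3.141, 0.0, -3.138]
contact_force: [-0.5, -0.3, 0.1]
opening: 0.469
grasp_force: 0.0
```

```bash
python3 look2.py 13; python3 -c "
from h import *
import pickle
s,d,w=pickle.load(open('13.pkl','rb'));g=d['image'].mean(2)
for X in(480,520): print(X,[(Y,int(g[int(round(v)),int(round(u))])) for Y in range(60,100,3) for u,v in [proj(d,(X,Y,72))]])
for X in(490,560): print(X,[(Y,int(g[int(round(v)),int(round(u))])) for Y in range(-300,-240,3) for u,v in [proj(d,(X,Y,44))]])
g=w['image'].mean(2)
for X in(460,470,550): print('w',X,[(Y,int(g[int(round(v)),int(round(u))])) for Y in range(60,100,2) for u,v in [proj(w,(X,Y,72))]])
"
```

```text
23.6 [503.71117863  78.53446601 122.5311243 ] [-3.14121826e+00 -1.42831342e-04  3.14135225e+00] 0.46874000842482066 [ 0.74121895 -0.5519017   0.58057159]
480 [(60, 124), (63, 122), (66, 124), (69, 125), (72, 120), (75, 119), (78, 122), (81, 111), (84, 90), (87, 85), (90, 85), (93, 90), (96, 97), (99, 106)]
520 [(60, 121), (63, 123), (66, 122), (69, 120), (72, 123), (75, 134), (78, 150), (81, 150), (84, 132), (87, 97), (90, 89), (93, 90), (96, 102), (99, 108)]
490 [(-300, 142), (-297, 137), (-294, 124), (-291, 125), (-288, 146), (-285, 128), (-282, 128), (-279, 129), (-276, 125), (-273, 172), (-270, 222), (-267, 234), (-264, 234), (-261, 233), (-258, 235), (-255, 234), (-252, 232), (-249, 152), (-246, 142), (-243, 139)]
560 [(-300, 144), (-297, 127), (-294, 126), (-291, 131), (-288, 134), (-285, 124), (-282, 125), (-279, 123), (-276, 124), (-273, 143), (-270, 205), (-267, 230), (-264, 230), (-261, 217), (-258, 108), (-255, 105), (-252, 108), (-249, 197), (-246, 203), (-243, 150)]
w 460 [(60, 88), (62, 89), (64, 89), (66, 90), (68, 89), (70, 63), (72, 57), (74, 139), (76, 137), (78, 137), (80, 138), (82, 186), (84, 186), (86, 188), (88, 185), (90, 182), (92, 186), (94, 190), (96, 188), (98, 187)]
w 470 [(60, 88), (62, 88), (64, 88), (66, 89), (68, 89), (70, 66), (72, 58), (74, 136), (76, 137), (78, 139), (80, 138), (82, 139), (84, 184), (86, 186), (88, 184), (90, 183), (92, 185), (94, 188), (96, 187), (98, 185)]
w 550 [(60, 174), (62, 175), (64, 174), (66, 173), (68, 173), (70, 175), (72, 148), (74, 150), (76, 245), (78, 242), (80, 243), (82, 246), (84, 155), (86, 157), (88, 156), (90, 156), (92, 157), (94, 157), (96, 165), (98, 168)]
```

>>> {"op": "arm_command", "data": {"deltas": [{"hand": 40,"tx": 0,"ty": 0.5,"tz": 40,"wx": 0,"wy": 0,"wz": 0},{"hand": 40,"tx": 0,"ty": 0,"tz": 40,"wx": 0,"wy": 0,"wz": 0},{"hand": 40,"tx": 0,"ty": 0,"tz": 18,"wx": 0,"wy": 0,"wz": 0},{"hand": 0,"tx": 0,"ty": 0,"tz": 0,"wx": 0,"wy": 0,"wz": 0},{"hand": 0,"tx": 0,"ty": 0,"tz": 0,"wx": 0,"wy": 0,"wz": 0},{"hand": 0,"tx": 0,"ty": 0,"tz": 0,"wx": 0,"wy": 0,"wz": 0},{"hand": 0,"tx": 0,"ty": 0,"tz": 0,"wx": 0,"wy": 0,"wz": 0},{"hand": 0,"tx": 0,"ty": 0,"tz": 0,"wx": 0,"wy": 0,"wz": 0}], "squeeze": 80}}

```text
clock: 24.6
eef_pos: [504.2, 79.5, 25.2]
tcp_rot: [3.142, 0.001, 3.141]
contact_force: [-1.2, -0.8, 5.4]
opening: 0.064
grasp_force: 81.6
```

>>> {"op": "arm_command", "data": {"deltas": [{"hand": 0,"tx": 0,"ty": 0,"tz": -15,"wx": 0,"wy": 0,"wz": 0},{"hand": 0,"tx": 0,"ty": 0,"tz": -40,"wx": 0,"wy": 0,"wz": 0},{"hand": 0,"tx": 0,"ty": 0,"tz": -45,"wx": 0,"wy": 0,"wz": 0},{"hand": 0,"tx": -4,"ty": -54,"tz": 0,"wx": 0,"wy": 0,"wz": 0},{"hand": 0,"tx": -4,"ty": -55,"tz": 0,"wx": 0,"wy": 0,"wz": 0},{"hand": 0,"tx": -4,"ty": -56,"tz": 0,"wx": 0,"wy": 0,"wz": 0},{"hand": 0,"tx": -5,"ty": -56,"tz": 0,"wx": 0,"wy": 0,"wz": 0},{"hand": 0,"tx": -5,"ty": -55,"tz": 0,"wx": 0,"wy": 0,"wz": 0}]}}

```text
clock: 25.6
eef_pos: [525.6, -198.4, 125.7]
tcp_rot: [-3.141, 0.001, 3.141]
contact_force: [1.2, -1.1, -1.4]
opening: 0.063
grasp_force: 80.8
```

>>> {"op": "arm_command", "data": {"deltas": [{"hand": 0,"tx": 0,"ty": 0,"tz": 40,"wx": 0,"wy": 0,"wz": 0},{"hand": 0,"tx": 0,"ty": 0,"tz": 30,"wx": 0,"wy": 0,"wz": 0}]}}

```text
clock: 25.85
eef_pos: [525.3, -197.4, 54.4]
tcp_rot: [-3.142, 0.0, 3.139]
contact_force: [-0.2, 0.7, -1.3]
opening: 0.065
grasp_force: 80.8
```

```bash
python3 look2.py 14; python3 -c "
from h import *
import pickle
s,d,w=pickle.load(open('14.pkl','rb'));e=r.sense()['eef_pos'];z0=e[2]
for nm,x in(('scene',s),('side',d)):
    g=x['image'].mean(2)
    print(nm,[(dx,int(g[int(round(v)),int(round(u))])) for dx in range(-64,64,4) for u,v in [proj(x,(e[0]+dx,e[1],z0+46))]])
"
```

```text
26.0 [ 524.47087248 -196.19969351   54.21440195] [ 3.14057400e+00 -2.55980223e-03  3.14069415e+00] 0.06590966818306661 [ 0.27443294 -0.06725491 -0.87109827]
scene [(-64, 19), (-60, 20), (-56, 19), (-52, 19), (-48, 15), (-44, 20), (-40, 21), (-36, 21), (-32, 19), (-28, 20), (-24, 35), (-20, 44), (-16, 51), (-12, 44), (-8, 59), (-4, 80), (0, 81), (4, 87), (8, 98), (12, 114), (16, 128), (20, 129), (24, 124), (28, 121), (32, 136), (36, 200), (40, 228), (44, 239), (48, 227), (52, 171), (56, 138), (60, 166)]
side [(-64, 79), (-60, 75), (-56, 77), (-52, 101), (-48, 124), (-44, 119), (-40, 122), (-36, 123), (-32, 122), (-28, 132), (-24, 128), (-20, 128), (-16, 118), (-12, 69), (-8, 62), (-4, 80), (0, 80), (4, 74), (8, 68), (12, 91), (16, 127), (20, 125), (24, 123), (28, 125), (32, 152), (36, 205), (40, 218), (44, 219), (48, 178), (52, 78), (56, 79), (60, 79)]
```

>>> {"op": "arm_command", "data": {"deltas": [{"hand": 0,"tx": 0,"ty": 0,"tz": 30,"wx": 0,"wy": 0,"wz": 0},{"hand": 0,"tx": 0,"ty": 0,"tz": 18,"wx": 0,"wy": 0,"wz": 0},{"hand": 0,"tx": 0,"ty": 0,"tz": 5,"wx": 0,"wy": 0,"wz": 0},{"hand": 0,"tx": 0,"ty": 0,"tz": 2,"wx": 0,"wy": 0,"wz": 0},{"hand": 0,"tx": 0,"ty": 0,"tz": 1,"wx": 0,"wy": 0,"wz": 0},{"hand": 0,"tx": 0,"ty": 0,"tz": 1,"wx": 0,"wy": 0,"wz": 0},{"hand": 0,"tx": 0,"ty": 0,"tz": 1,"wx": 0,"wy": 0,"wz": 0}]}}

```text
clock: 26.88
eef_pos: [525.9, -196.7, -2.8]
tcp_rot: [-3.141, 0.001, 3.141]
contact_force: [-4.9, 1.7, 15.5]
opening: 0.063
grasp_force: 83.2
```

>>> {"op": "arm_command", "data": {"deltas": [{"hand": 40,"tx": 0,"ty": 0,"tz": -1,"wx": 0,"wy": 0,"wz": 0},{"hand": 40,"tx": 0,"ty": 0,"tz": 0,"wx": 0,"wy": 0,"wz": 0},{"hand": 40,"tx": 0,"ty": 0,"tz": 0,"wx": 0,"wy": 0,"wz": 0},{"hand": 40,"tx": 0,"ty": 0,"tz": -25,"wx": 0,"wy": 0,"wz": 0},{"hand": 40,"tx": 0,"ty": 0,"tz": -50,"wx": 0,"wy": 0,"wz": 0},{"hand": 40,"tx": 0,"ty": 0,"tz": -50,"wx": 0,"wy": 0,"wz": 0},{"hand": 0,"tx": -3,"ty": 52,"tz": 0,"wx": 0,"wy": 0,"wz": 0},{"hand": 0,"tx": -5,"ty": 55,"tz": 0,"wx": 0,"wy": 0,"wz": 0}]}}

```text
clock: 27.88
eef_pos: [534.1, -89.0, 123.6]
tcp_rot: [-3.141, 0.002, 3.139]
contact_force: [-0.2, -0.1, 0.1]
opening: 0.05
grasp_force: 0.0
```

>>> {"op": "arm_command", "data": {"deltas": [{"hand": 0,"tx": -5,"ty": 60,"tz": 0,"wx": 0,"wy": 0,"wz": 0},{"hand": 0,"tx": -5,"ty": 60,"tz": 0,"wx": 0,"wy": 0,"wz": 0},{"hand": 0,"tx": -5,"ty": 60,"tz": 0,"wx": 0,"wy": 0,"wz": 0},{"hand": 0,"tx": -5,"ty": 60,"tz": 0,"wx": 0,"wy": 0,"wz": 0},{"hand": 0,"tx": -5,"ty": 60,"tz": 0,"wx": 0,"wy": 0,"wz": 0},{"hand": 0,"tx": -5,"ty": 60,"tz": 0,"wx": 0,"wy": 0,"wz": 0},{"hand": 0,"tx": 0,"ty": 0,"tz": 0,"wx": 0,"wy": 0,"wz": -0.18},{"hand": 0,"tx": 0,"ty": 0,"tz": 0,"wx": 0,"wy": 0,"wz": -0.18}]}}

```text
clock: 28.88
eef_pos: [563.5, 271.4, 122.2]
tcp_rot: [-3.141, -0.001, -2.775]
contact_force: [-0.9, -0.1, -0.3]
opening: -0.003
grasp_force: 0.0
```

>>> {"op": "arm_command", "data": {"deltas": [{"hand": 0,"tx": 0,"ty": 0,"tz": 0,"wx": 0,"wy": 0,"wz": -0.18},{"hand": 0,"tx": 0,"ty": 0,"tz": 0,"wx": 0,"wy": 0,"wz": 0}]}}

```text
clock: 29.12
eef_pos: [563.8, 270.4, 122.5]
tcp_rot: [3.142, -0.0, -2.603]
contact_force: [0.7, 0.2, 0.3]
opening: 0.0
grasp_force: 0.0
```

```bash
python3 look.py 15; python3 -c "
from h import *
import pickle
x=r.sense();print(x['clock'],x['eef_pos'],x['tcp_rot'])
s,d,w=pickle.load(open('15.pkl','rb'))
def dark(x,u0,u1,v0,v1,t=50):
    m=(x['image'].max(2)<t)[v0:v1,u0:u1].astype('uint8');n,l,st,c=cv2.connectedComponentsWithStats(m)
    for i in range(1,n):
        if st[i,4]>12:print(st[i]+[u0,v0,0,0,0],(c[i]+[u0,v0]).round(1))
print('s');dark(s,410,490,140,215);print('d');dark(d,245,330,105,175)
for P in [(549,301,135),(443.6,262.5,128),(443.6,262.5,83)]:print(P,[proj(q,P).round() for q in(s,d,w)])
g=d['image'].mean(2)
print([(Y,int(g[int(round(v)),int(round(u))])) for Y in range(-215,-150,3) for u,v in [proj(d,(500,Y,44))]])
"
```

```text
29.275 [563.90445293 270.29020711 122.58157537] [-3.14157995e+00 -6.39591606e-05 -2.60614451e+00]
s
[426 140  36  50 832] [441.8 160.8]
[410 163   7  16  99] [412.8 170.2]
[441 186   8  13  47] [443.5 191.6]
[410 197  12   7  27] [415.3 200.4]
[441 209  10   6  16] [444.9 212.4]
d
[295 105  28  29 365] [308.4 115. ]
[298 136   5  12  35] [299.9 141.5]
[256 148   8  14  85] [259.2 155.1]
(549, 301, 135) [array([443., 187.]), array([304., 136.]), array([382., 285.])]
(443.6, 262.5, 128) [array([411., 168.]), array([262., 150.]), array([438.,  55.])]
(443.6, 262.5, 83) [array([409., 179.]), array([264., 164.]), array([411.,  73.])]
[(-215, 128), (-212, 128), (-209, 128), (-206, 128), (-203, 138), (-200, 200), (-197, 233), (-194, 226), (-191, 226), (-188, 233), (-185, 231), (-182, 191), (-179, 148), (-176, 140), (-173, 142), (-170, 140), (-167, 134), (-164, 111), (-161, 86), (-158, 81), (-155, 111), (-152, 124)]
```

Lever is at scene (443,187), knob at (412,170), as predicted. Push it over to clamp.

>>> {"op": "arm_command", "data": {"deltas": [{"hand": 0,"tx": 0,"ty": 0,"tz": 33,"wx": 0,"wy": 0,"wz": 0},{"hand": 0,"tx": 0,"ty": 15,"tz": 0,"wx": 0,"wy": 0,"wz": 0},{"hand": 0,"tx": 0,"ty": 10,"tz": 0,"wx": 0,"wy": 0,"wz": 0},{"hand": 0,"tx": 0,"ty": 8,"tz": 0,"wx": 0,"wy": 0,"wz": 0},{"hand": 0,"tx": 0,"ty": 8,"tz": 0,"wx": 0,"wy": 0,"wz": 0},{"hand": 0,"tx": 0,"ty": 6,"tz": 0,"wx": 0,"wy": 0,"wz": 0}]}}

```text
clock: 30.02
eef_pos: [540.2, 311.6, 90.3]
tcp_rot: [-3.142, 0.002, -2.602]
contact_force: [2.4, -1.6, 0.5]
opening: -0.004
grasp_force: 1.4
```

>>> {"op": "arm_command", "data": {"deltas": [{"hand": 0,"tx": 0,"ty": 5,"tz": 0,"wx": 0,"wy": 0,"wz": 0},{"hand": 0,"tx": 0,"ty": 4,"tz": 0,"wx": 0,"wy": 0,"wz": 0},{"hand": 0,"tx": 0,"ty": 4,"tz": 0,"wx": 0,"wy": 0,"wz": 0}]}}

```text
clock: 30.4
eef_pos: [532.8, 321.8, 89.4]
tcp_rot: [-3.142, -0.001, -2.603]
contact_force: [1.8, -1.4, 0.5]
opening: 0.002
grasp_force: 1.1
```

>>> {"op": "arm_command", "data": {"deltas": [{"hand": 0,"tx": 0,"ty": 4,"tz": 0,"wx": 0,"wy": 0,"wz": 0},{"hand": 0,"tx": 0,"ty": 3,"tz": 0,"wx": 0,"wy": 0,"wz": 0}]}}

```text
clock: 30.65
eef_pos: [529.5, 327.3, 89.3]
tcp_rot: [-3.14, -0.001, -2.602]
contact_force: [5.9, -7.4, -1.1]
opening: 0.001
grasp_force: 4.3
```

>>> {"op": "arm_command", "data": {"deltas": [{"hand": 0,"tx": 0,"ty": 2,"tz": 0,"wx": 0,"wy": 0,"wz": 0},{"hand": 0,"tx": 0,"ty": -20,"tz": 0,"wx": 0,"wy": 0,"wz": 0},{"hand": 0,"tx": 0,"ty": -10,"tz": -40,"wx": 0,"wy": 0,"wz": 0},{"hand": 60,"tx": 20,"ty": 0,"tz": -50,"wx": 0,"wy": 0,"wz": 0},{"hand": 60,"tx": 40,"ty": 0,"tz": -20,"wx": 0,"wy": 0,"wz": 0}]}}

```text
clock: 31.28
eef_pos: [494.1, 273.2, 202.4]
tcp_rot: [3.141, 0.004, -2.603]
contact_force: [0.2, -0.4, -0.1]
opening: 0.423
grasp_force: 0.0
```

```bash
cat > blobs.py <<'E'
import sys
from h import *
import pickle
x=r.sense();print(x['clock'],x['eef_pos'],x['tcp_rot'],x['contact_force'])
s,d,w=pickle.load(open(sys.argv[1]+'.pkl','rb'))
def dark(x,u0,u1,v0,v1,t=50):
    m=(x['image'].max(2)<t)[v0:v1,u0:u1].astype('uint8');n,l,st,c=cv2.connectedComponentsWithStats(m)
    for i in range(1,n):
        if st[i,4]>12:print(st[i]+[u0,v0,0,0,0],(c[i]+[u0,v0]).round(1))
print('s');dark(s,400,490,140,215);print('d');dark(d,245,330,105,175)
for th in (.6,.5,.4,.3):
    c,n=np.cos(th),np.sin(th);h=np.array([562-30*c,336.5-30*n]);t=np.array([n,-c])
    for nm,P in [('knob',(562-140*c,336.5-140*n,128)),('clamp',(*(h-23*t),135)),('rel',(*(h+23*t),135))]:print(th,nm,np.round(P),[proj(q,P).round() for q in(s,d,w)])
E
python3 look.py 16; python3 blobs.py 16
```

```text
31.425 [491.98512493 272.22225334 200.94211579] [ 3.14110816e+00  1.62125903e-03 -2.60294261e+00] [1.22775877 0.75448125 0.1199901 ]
s
[416 140  20  14 148] [425.1 144.2]
[413 160   9  16 116] [416.9 167. ]
[446 176  10  18  80] [450.2 184.2]
[402 191  24  19 204] [412.5 200.9]
[441 209  10   6  16] [444.9 212.4]
d
[282 105   5   9  36] [284.1 108.5]
[252 141   9  17 109] [256.3 149.3]
0.6 knob [446. 257. 128.] [array([409., 169.]), array([263., 151.]), array([331., 174.])]
0.6 clamp [524. 339. 135.] [array([450., 177.]), array([293., 128.]), array([367., 312.])]
0.6 rel [550. 301. 135.] [array([443., 187.]), array([304., 136.]), array([309., 315.])]
0.5 knob [439. 269. 128.] [array([412., 166.]), array([260., 148.]), array([350., 174.])]
0.5 clamp [525. 342. 135.] [array([451., 176.]), array([294., 127.]), array([370., 315.])]
0.5 rel [547. 302. 135.] [array([443., 186.]), array([303., 136.]), array([313., 313.])]
0.4 knob [433. 282. 128.] [array([415., 163.]), array([258., 145.]), array([369., 176.])]
0.4 clamp [525. 346. 135.] [array([453., 176.]), array([294., 126.]), array([374., 317.])]
0.4 rel [543. 304. 135.] [array([443., 185.]), array([301., 136.]), array([317., 310.])]
0.3 knob [428. 295. 128.] [array([418., 161.]), array([256., 142.]), array([388., 179.])]
0.3 clamp [527. 350. 135.] [array([454., 176.]), array([294., 125.]), array([376., 320.])]
0.3 rel [540. 306. 135.] [array([443., 184.]), array([300., 135.]), array([321., 308.])]
```

>>> {"op": "arm_command", "data": {"deltas": [{"hand": 60,"tx": 0,"ty": 0,"tz": 0,"wx": 0,"wy": 0,"wz": 0.17},{"hand": 60,"tx": 26,"ty": 17,"tz": 0,"wx": 0,"wy": 0,"wz": 0},{"hand": 60,"tx": 25,"ty": 18,"tz": 10,"wx": 0,"wy": 0,"wz": 0},{"hand": 60,"tx": 0,"ty": 0,"tz": 40,"wx": 0,"wy": 0,"wz": 0},{"hand": 60,"tx": 0,"ty": 0,"tz": 40,"wx": 0,"wy": 0,"wz": 0},{"hand": 60,"tx": 0,"ty": 0,"tz": 34,"wx": 0,"wy": 0,"wz": 0},{"hand": 60,"tx": 0,"ty": 0,"tz": 0,"wx": 0,"wy": 0,"wz": 0}]}}

```text
clock: 32.3
eef_pos: [430.6, 286.0, 72.8]
tcp_rot: [-3.141, -0.006, -2.773]
contact_force: [0.2, -0.9, 0.6]
opening: 0.704
grasp_force: 0.0
```

>>> {"op": "arm_command", "data": {"deltas": [{"hand": 10,"tx": 0,"ty": 0,"tz": 0,"wx": 0,"wy": 0,"wz": 0},{"hand": 10,"tx": 0,"ty": 0,"tz": 0,"wx": 0,"wy": 0,"wz": 0},{"hand": 10,"tx": 0,"ty": 0,"tz": 0,"wx": 0,"wy": 0,"wz": 0},{"hand": 10,"tx": 0,"ty": 0,"tz": 0,"wx": 0,"wy": 0,"wz": 0},{"hand": 10,"tx": 0,"ty": 0,"tz": 0,"wx": 0,"wy": 0,"wz": 0}], "squeeze": 30}}

```text
clock: 32.92
eef_pos: [433.2, 288.0, 77.1]
tcp_rot: [3.141, 0.003, -2.772]
contact_force: [-1.0, 0.4, 6.8]
opening: 0.268
grasp_force: 29.4
```

>>> {"op": "arm_command", "data": {"deltas": [{"hand": 10,"tx": -2,"ty": 23.7,"tz": 0,"wx": 0,"wy": 0,"wz": 0.17},{"hand": 10,"tx": -2,"ty": 23.7,"tz": 0,"wx": 0,"wy": 0,"wz": 0.17},{"hand": 10,"tx": -2,"ty": 23.7,"tz": 0,"wx": 0,"wy": 0,"wz": 0.17},{"hand": 10,"tx": -2,"ty": 23.7,"tz": 0,"wx": 0,"wy": 0,"wz": 0.17},{"hand": 10,"tx": -2,"ty": 23.7,"tz": 0,"wx": 0,"wy": 0,"wz": 0.17},{"hand": 10,"tx": -0.5,"ty": 11,"tz": 0,"wx": 0,"wy": 0,"wz": 0.08}]}}

```text
clock: 33.67
eef_pos: [447.7, 411.7, 77.1]
tcp_rot: [3.14, 0.006, 2.579]
contact_force: [0.4, -34.9, 13.3]
opening: 0.264
grasp_force: 32.4
```

>>> {"op": "arm_command", "data": {"deltas": [{"hand": 10,"tx": -2,"ty": -23.7,"tz": 0,"wx": 0,"wy": 0,"wz": -0.17},{"hand": 10,"tx": -2,"ty": -23.7,"tz": 0,"wx": 0,"wy": 0,"wz": -0.17},{"hand": 10,"tx": -2,"ty": -23.7,"tz": 0,"wx": 0,"wy": 0,"wz": -0.17},{"hand": 10,"tx": -2,"ty": -23.7,"tz": 0,"wx": 0,"wy": 0,"wz": -0.17},{"hand": 10,"tx": -2,"ty": -23.7,"tz": 0,"wx": 0,"wy": 0,"wz": -0.17},{"hand": 10,"tx": -2,"ty": -23.7,"tz": 0,"wx": 0,"wy": 0,"wz": -0.17},{"hand": 10,"tx": -1,"ty": -15,"tz": 0,"wx": 0,"wy": 0,"wz": -0.11},{"hand": 10,"tx": 0,"ty": 0,"tz": 0,"wx": 0,"wy": 0,"wz": 0}]}}

```text
clock: 34.67
eef_pos: [445.4, 261.9, 77.1]
tcp_rot: [-3.141, 0.001, -2.572]
contact_force: [-2.8, -2.4, 10.2]
opening: 0.265
grasp_force: 32.2
```

>>> {"op": "arm_command", "data": {"deltas": [{"hand": 10,"tx": -2,"ty": 23.7,"tz": 0,"wx": 0,"wy": 0,"wz": 0.17},{"hand": 10,"tx": -2,"ty": 23.7,"tz": 0,"wx": 0,"wy": 0,"wz": 0.17},{"hand": 10,"tx": -2,"ty": 23.7,"tz": 0,"wx": 0,"wy": 0,"wz": 0.17},{"hand": 10,"tx": -1,"ty": 14,"tz": 0,"wx": 0,"wy": 0,"wz": 0.1}]}}

```text
clock: 35.17
eef_pos: [424.5, 344.7, 77.1]
tcp_rot: [3.141, 0.004, 3.097]
contact_force: [6.5, -6.0, 5.9]
opening: 0.266
grasp_force: 31.8
```

>>> {"op": "arm_command", "data": {"deltas": [{"hand": 10,"tx": -0.3,"ty": 9,"tz": 0,"wx": 0,"wy": 0,"wz": 0.065},{"hand": 10,"tx": -0.3,"ty": 9,"tz": 0,"wx": 0,"wy": 0,"wz": 0.065}]}}

```text
clock: 35.42
eef_pos: [426.7, 361.9, 77.1]
tcp_rot: [3.141, 0.004, 2.969]
contact_force: [7.1, -6.7, 5.5]
opening: 0.265
grasp_force: 31.8
```

>>> {"op": "arm_command", "data": {"deltas": [{"hand": 10,"tx": -0.3,"ty": 9,"tz": 0,"wx": 0,"wy": 0,"wz": 0.065},{"hand": 10,"tx": -0.3,"ty": 9,"tz": 0,"wx": 0,"wy": 0,"wz": 0.065}]}}

```text
clock: 35.67
eef_pos: [431.3, 379.0, 77.2]
tcp_rot: [3.14, 0.004, 2.839]
contact_force: [8.6, -7.3, 5.4]
opening: 0.267
grasp_force: 31.7
```

>>> {"op": "arm_command", "data": {"deltas": [{"hand": 10,"tx": -0.3,"ty": 9,"tz": 0,"wx": 0,"wy": 0,"wz": 0.065}]}}

```text
clock: 35.8
eef_pos: [434.4, 387.3, 77.1]
tcp_rot: [3.14, 0.004, 2.774]
contact_force: [9.2, -9.2, 6.3]
opening: 0.265
grasp_force: 31.7
```

>>> {"op": "arm_command", "data": {"deltas": [{"hand": 10,"tx": -0.3,"ty": 9,"tz": 0,"wx": 0,"wy": 0,"wz": 0.065}]}}

```text
clock: 35.92
eef_pos: [438.0, 395.4, 77.1]
tcp_rot: [3.14, 0.004, 2.709]
contact_force: [9.3, -10.7, 4.6]
opening: 0.266
grasp_force: 31.8
```

```bash
cat > bar.py <<'E'
from h import *
d=grab('side');g=d['image'].mean(2)
x=r.sense();print(x['clock'],x['eef_pos'],x['contact_force'])
for Y in (-45,-20,90): print(Y,[(X,int(g[int(round(v)),int(round(u))])) for X in range(528,580,2) for u,v in [proj(d,(X,Y,82))]])
E
python3 bar.py
```

```text
35.975 [438.4657226  396.33751202  77.16931489] [ 8.24205834 -6.86276663  4.41802346]
-45 [(528, 161), (530, 162), (532, 161), (534, 162), (536, 162), (538, 162), (540, 162), (542, 163), (544, 156), (546, 137), (548, 148), (550, 212), (552, 209), (554, 207), (556, 207), (558, 207), (560, 207), (562, 210), (564, 207), (566, 210), (568, 207), (570, 208), (572, 215), (574, 210), (576, 211), (578, 208)]
-20 [(528, 101), (530, 100), (532, 97), (534, 99), (536, 96), (538, 99), (540, 99), (542, 98), (544, 98), (546, 89), (548, 107), (550, 172), (552, 205), (554, 209), (556, 210), (558, 209), (560, 210), (562, 210), (564, 210), (566, 211), (568, 209), (570, 210), (572, 213), (574, 209), (576, 206), (578, 206)]
90 [(528, 158), (530, 157), (532, 157), (534, 149), (536, 151), (538, 151), (540, 161), (542, 153), (544, 135), (546, 140), (548, 197), (550, 207), (552, 207), (554, 206), (556, 206), (558, 207), (560, 207), (562, 206), (564, 209), (566, 209), (568, 206), (570, 206), (572, 208), (574, 207), (576, 206), (578, 206)]
```

>>> {"op": "arm_command", "data": {"deltas": [{"hand": 10,"tx": -0.3,"ty": 9,"tz": 0,"wx": 0,"wy": 0,"wz": 0.065},{"hand": 10,"tx": -0.3,"ty": 8,"tz": 0,"wx": 0,"wy": 0,"wz": 0.06},{"hand": 10,"tx": -2,"ty": -23.7,"tz": 0,"wx": 0,"wy": 0,"wz": -0.17},{"hand": 10,"tx": -2,"ty": -23.7,"tz": 0,"wx": 0,"wy": 0,"wz": -0.17},{"hand": 10,"tx": -2,"ty": -23.7,"tz": 0,"wx": 0,"wy": 0,"wz": -0.17},{"hand": 10,"tx": -2,"ty": -23.7,"tz": 0,"wx": 0,"wy": 0,"wz": -0.17},{"hand": 10,"tx": -2,"ty": -23.7,"tz": 0,"wx": 0,"wy": 0,"wz": -0.17}]}}

```text
clock: 36.85
eef_pos: [429.7, 296.9, 77.2]
tcp_rot: [3.14, 0.004, -2.841]
contact_force: [4.8, 4.0, 1.0]
opening: 0.26
grasp_force: 32.3
```

>>> {"op": "arm_command", "data": {"deltas": [{"hand": 10,"tx": -2,"ty": 23.7,"tz": 0,"wx": 0,"wy": 0,"wz": 0.17},{"hand": 10,"tx": -0.3,"ty": 9,"tz": 0,"wx": 0,"wy": 0,"wz": 0.065}]}}

```text
clock: 37.1
eef_pos: [423.6, 329.1, 77.0]
tcp_rot: [3.141, 0.002, -3.086]
contact_force: [2.6, -3.5, 6.8]
opening: 0.262
grasp_force: 32.8
```

>>> {"op": "arm_command", "data": {"deltas": [{"hand": 10,"tx": -0.3,"ty": 9,"tz": 0,"wx": 0,"wy": 0,"wz": 0.065}]}}

```text
clock: 37.22
eef_pos: [423.5, 338.0, 77.1]
tcp_rot: [3.141, 0.002, 3.134]
contact_force: [2.0, -4.3, 7.1]
opening: 0.268
grasp_force: 32.8
```

```bash
python3 bar.py
```

```text
37.275 [423.5299178  338.92823909  77.03542177] [ 3.03395771 -1.68626667  6.81133658]
-45 [(528, 161), (530, 162), (532, 162), (534, 164), (536, 164), (538, 162), (540, 162), (542, 150), (544, 131), (546, 179), (548, 204), (550, 208), (552, 207), (554, 207), (556, 207), (558, 207), (560, 208), (562, 209), (564, 208), (566, 206), (568, 210), (570, 211), (572, 209), (574, 207), (576, 206), (578, 207)]
-20 [(528, 99), (530, 101), (532, 98), (534, 98), (536, 100), (538, 97), (540, 86), (542, 86), (544, 86), (546, 142), (548, 203), (550, 208), (552, 210), (554, 210), (556, 210), (558, 209), (560, 209), (562, 208), (564, 208), (566, 207), (568, 209), (570, 209), (572, 207), (574, 205), (576, 205), (578, 206)]
90 [(528, 158), (530, 158), (532, 157), (534, 152), (536, 149), (538, 136), (540, 145), (542, 116), (544, 157), (546, 204), (548, 206), (550, 207), (552, 207), (554, 207), (556, 204), (558, 205), (560, 209), (562, 204), (564, 205), (566, 205), (568, 208), (570, 209), (572, 205), (574, 206), (576, 207), (578, 207)]
```

>>> {"op": "arm_command", "data": {"deltas": [{"hand": 10,"tx": -0.5,"ty": 12,"tz": 0,"wx": 0,"wy": 0,"wz": 0.086}]}}

```text
clock: 37.4
eef_pos: [424.2, 349.6, 77.1]
tcp_rot: [3.141, 0.003, 3.048]
contact_force: [5.0, -3.8, 4.4]
opening: 0.266
grasp_force: 32.6
```

>>> {"op": "arm_command", "data": {"deltas": [{"hand": 10,"tx": -0.5,"ty": 12,"tz": 0,"wx": 0,"wy": 0,"wz": 0.086}]}}

```text
clock: 37.52
eef_pos: [426.0, 361.7, 77.1]
tcp_rot: [3.141, 0.003, 2.962]
contact_force: [5.3, -4.6, 4.8]
opening: 0.268
grasp_force: 32.6
```

>>> {"op": "arm_command", "data": {"deltas": [{"hand": 10,"tx": -0.3,"ty": 8,"tz": 0,"wx": 0,"wy": 0,"wz": 0.057}]}}

```text
clock: 37.65
eef_pos: [427.5, 368.7, 77.0]
tcp_rot: [-3.141, 0.003, 2.906]
contact_force: [3.4, -13.1, 10.9]
opening: 0.266
grasp_force: 33.3
```

```bash
python3 bar.py
```

```text
37.7 [427.64072173 369.0639325   76.99894558] [ 3.31649039 -9.67983839 10.35616912]
-45 [(528, 160), (530, 161), (532, 162), (534, 162), (536, 162), (538, 149), (540, 105), (542, 144), (544, 209), (546, 208), (548, 206), (550, 205), (552, 206), (554, 207), (556, 208), (558, 208), (560, 208), (562, 205), (564, 207), (566, 211), (568, 212), (570, 208), (572, 207), (574, 206), (576, 206), (578, 206)]
-20 [(528, 99), (530, 99), (532, 99), (534, 100), (536, 94), (538, 80), (540, 103), (542, 164), (544, 164), (546, 204), (548, 210), (550, 210), (552, 209), (554, 210), (556, 210), (558, 210), (560, 211), (562, 213), (564, 213), (566, 217), (568, 209), (570, 205), (572, 207), (574, 206), (576, 206), (578, 206)]
90 [(528, 159), (530, 159), (532, 157), (534, 150), (536, 138), (538, 113), (540, 122), (542, 163), (544, 203), (546, 209), (548, 207), (550, 209), (552, 209), (554, 207), (556, 207), (558, 208), (560, 208), (562, 213), (564, 213), (566, 213), (568, 208), (570, 205), (572, 207), (574, 210), (576, 210), (578, 210)]
```

>>> {"op": "arm_command", "data": {"deltas": [{"hand": 10,"tx": 0,"ty": 4,"tz": 0,"wx": 0,"wy": 0,"wz": 0.02}]}}

```text
clock: 37.83
eef_pos: [428.2, 371.3, 77.0]
tcp_rot: [-3.139, 0.002, 2.888]
contact_force: [3.4, -15.2, 13.1]
opening: 0.268
grasp_force: 33.6
```

```bash
python3 -c "
from h import *
import pickle
d=grab('side');d0=pickle.load(open('d1.pkl','rb'))
f=lambda i,X,Y:cv2.remap(i['image'].mean(2).astype('float32'),*[np.float32([[c]]) for c in proj(i,(X,Y,82))],1)[0,0]
for Y in(-80,-70,-60,-50):
  print(Y,[(X,int(f(d0,X,Y)),int(f(d,X,Y))) for X in range(534,552)])
print(r.sense()['contact_force'])"
```

```text
-80 [(534, 98, 98), (535, 99, 98), (536, 98, 97), (537, 94, 95), (538, 90, 91), (539, 84, 84), (540, 81, 82), (541, 104, 106), (542, 128, 131), (543, 162, 165), (544, 193, 197), (545, 202, 204), (546, 203, 205), (547, 203, 204), (548, 201, 203), (549, 200, 202), (550, 200, 201), (551, 200, 201)]
-70 [(534, 99, 97), (535, 99, 97), (536, 99, 97), (537, 94, 93), (538, 88, 89), (539, 84, 84), (540, 81, 80), (541, 94, 93), (542, 120, 119), (543, 149, 149), (544, 182, 182), (545, 205, 205), (546, 205, 206), (547, 205, 206), (548, 203, 204), (549, 201, 202), (550, 201, 201), (551, 202, 200)]
-60 [(534, 106, 105), (535, 105, 103), (536, 102, 102), (537, 100, 101), (538, 98, 100), (539, 97, 99), (540, 99, 100), (541, 104, 104), (542, 125, 125), (543, 147, 147), (544, 172, 171), (545, 195, 194), (546, 203, 203), (547, 204, 205), (548, 205, 206), (549, 205, 205), (550, 204, 205), (551, 204, 205)]
-50 [(534, 161, 161), (535, 159, 160), (536, 154, 154), (537, 149, 148), (538, 134, 134), (539, 117, 118), (540, 120, 121), (541, 127, 128), (542, 147, 147), (543, 171, 173), (544, 190, 192), (545, 200, 201), (546, 206, 207), (547, 205, 207), (548, 205, 206), (549, 205, 207), (550, 205, 207), (551, 205, 206)]
[  3.10446829 -13.0902523   12.24968925]
```

Bar edge matches the starting picture exactly, so the bar is closed. Release and check everything.

>>> {"op": "arm_command", "data": {"deltas": [{"hand": 60,"tx": 0,"ty": -3,"tz": 0,"wx": 0,"wy": 0,"wz": 0},{"hand": 60,"tx": 0,"ty": 0,"tz": 0,"wx": 0,"wy": 0,"wz": 0},{"hand": 60,"tx": 0,"ty": 0,"tz": 0,"wx": 0,"wy": 0,"wz": 0},{"hand": 60,"tx": 0,"ty": 0,"tz": -40,"wx": 0,"wy": 0,"wz": 0},{"hand": 60,"tx": 0,"ty": 0,"tz": -50,"wx": 0,"wy": 0,"wz": 0},{"hand": 60,"tx": 0,"ty": 0,"tz": -50,"wx": 0,"wy": 0,"wz": 0},{"hand": 60,"tx": 0,"ty": 0,"tz": 0,"wx": 0,"wy": 0,"wz": 0},{"hand": 60,"tx": 0,"ty": 0,"tz": 0,"wx": 0,"wy": 0,"wz": 0}]}}

```text
clock: 38.88
eef_pos: [426.1, 370.3, 215.2]
tcp_rot: [-3.142, -0.0, 2.887]
contact_force: [0.5, -0.7, -0.9]
opening: 0.705
grasp_force: 0.0
```

```bash
python3 look2.py 17; python3 -c "
from h import *
import pickle
s,d,w=pickle.load(open('17.pkl','rb'));d0=pickle.load(open('side0.pkl','rb'))
g=d['image'].mean(2)
print('wall tops')
for X in(480,540): print(X,[(Y,int(g[int(round(v)),int(round(u))])) for Y in range(-300,-160,3) for u,v in [proj(d,(X,Y,44))]])
for X in(460,520): print(X,[(Y,int(g[int(round(v)),int(round(u))])) for Y in range(-410,-370,3) for u,v in [proj(d,(X,Y,44))]])
# bright blobs in tray areas
m=(g>175).astype('uint8');m[:295]=0;m[:,:240]=0;m[:,345:]=0
n,l,st,c=cv2.connectedComponentsWithStats(m)
for i in range(1,n):
  if st[i,4]>30: x,y,W,H,A=st[i];print(st[i],onz(d,x,y+H/2,8)[:2].round(),onz(d,x+W,y+H/2,8)[:2].round())
# lever
m=(s['image'].max(2)<50)[150:215,430:490].astype('uint8');n,l,st,c=cv2.connectedComponentsWithStats(m)
for i in range(1,n):
  if st[i,4]>12:print('lever?',st[i]+[430,150,0,0,0])
for th in(-.25,-.2):
    c,n=np.cos(th),np.sin(th);h=np.array([562-30*c,336.5-30*n]);t=np.array([n,-c])
    print([proj(s,(*(h+k*t),135)).round() for k in(-23,0,23)])
"
```

```text
39.025 [425.6986096  369.82547238 214.13303193] [-3.13953193e+00 -1.44581503e-03  2.88691821e+00] 0.7012318041882383 [0.50374903 0.02216993 0.08833652]
wall tops
480 [(-300, 140), (-297, 133), (-294, 122), (-291, 121), (-288, 135), (-285, 126), (-282, 127), (-279, 125), (-276, 125), (-273, 135), (-270, 233), (-267, 232), (-264, 232), (-261, 232), (-258, 233), (-255, 232), (-252, 222), (-249, 189), (-246, 137), (-243, 140), (-240, 138), (-237, 141), (-234, 138), (-231, 139), (-228, 124), (-225, 121), (-222, 122), (-219, 126), (-216, 126), (-213, 125), (-210, 128), (-207, 127), (-204, 132), (-201, 171), (-198, 219), (-195, 230), (-192, 230), (-189, 233), (-186, 231), (-183, 205), (-180, 144), (-177, 136), (-174, 136), (-171, 138), (-168, 138), (-165, 135), (-162, 116)]
540 [(-300, 143), (-297, 135), (-294, 126), (-291, 124), (-288, 128), (-285, 124), (-282, 122), (-279, 123), (-276, 123), (-273, 134), (-270, 230), (-267, 230), (-264, 228), (-261, 231), (-258, 232), (-255, 231), (-252, 208), (-249, 161), (-246, 143), (-243, 141), (-240, 140), (-237, 139), (-234, 141), (-231, 140), (-228
[... 510 characters left out ...]
 (-404, 186), (-401, 143), (-398, 126), (-395, 124), (-392, 135), (-389, 230), (-386, 231), (-383, 210), (-380, 146), (-377, 145), (-374, 145), (-371, 146)]
[343 306   2  21  31] [ 610. -162.] [ 615. -162.]
[280 314  49  13 401] [ 474. -163.] [ 579. -170.]
[281 344  51  15 508] [ 475. -237.] [ 580. -244.]
[335 392  10  62 441] [ 573. -393.] [ 592. -394.]
[262 411  56   8 274] [ 437. -369.] [ 543. -376.]
[264 422  55  22 925] [ 441. -403.] [ 542. -410.]
lever? [431 152  11  16 132]
lever? [451 176  11  17  93]
lever? [430 179  10  19  98]
lever? [441 210   8   5  14]
[array([462., 177.]), array([453., 178.]), array([445., 179.])]
[array([461., 177.]), array([453., 178.]), array([445., 180.])]
```

```bash
python3 -c "
from h import *
import pickle
s,d,w=pickle.load(open('17.pkl','rb'))
for nm,i in(('scene',s),('side',d)):
  g=i['image'].mean(2)
  for wy,z in((-267,28),(-197,28)):
    for off in(16,21,26):print(nm,wy,off,[int(g[int(round(v)),int(round(u))]) for X in range(474,580,4) for u,v in [proj(i,(X,wy+off,z))]])
"
```

```text
scene -267 16 [111, 140, 143, 143, 217, 244, 245, 246, 246, 246, 246, 246, 246, 246, 246, 246, 246, 246, 246, 246, 246, 229, 220, 152, 237, 143, 127]
scene -267 21 [133, 144, 143, 143, 188, 245, 245, 247, 246, 247, 246, 246, 247, 246, 246, 246, 246, 246, 246, 246, 244, 182, 108, 104, 234, 162, 131]
scene -267 26 [130, 144, 144, 144, 162, 242, 246, 246, 247, 247, 246, 246, 246, 246, 246, 246, 246, 246, 246, 245, 246, 245, 171, 236, 226, 162, 141]
scene -197 16 [84, 136, 145, 154, 217, 244, 245, 246, 245, 246, 246, 246, 246, 246, 246, 246, 246, 246, 246, 246, 246, 239, 219, 232, 226, 168, 133]
scene -197 21 [113, 140, 144, 144, 182, 241, 246, 246, 246, 247, 246, 247, 247, 247, 246, 246, 246, 246, 246, 246, 239, 181, 96, 117, 226, 223, 129]
scene -197 26 [99, 137, 144, 142, 164, 247, 247, 247, 247, 247, 247, 246, 246, 246, 246, 246, 246, 246, 246, 246, 243, 226, 221, 208, 215, 159, 191]
side -267 16 [146, 231, 234, 233, 233, 233, 232, 232, 232, 233, 232, 233, 233, 232, 232, 230, 232, 231, 231, 218, 226, 195, 162, 225, 194, 177, 142]
side -267 21 [143, 230, 231, 232, 231, 232, 232, 233, 232, 230, 230, 231, 231, 232, 231, 230, 231, 232, 230, 229, 221, 107, 102, 120, 228, 219, 143]
side -267 26 [140, 175, 193, 200, 213, 210, 206, 151, 161, 166, 189, 196, 210, 210, 204, 204, 158, 164, 176, 188, 199, 210, 133, 180, 220, 162, 141]
side -197 16 [149, 231, 233, 232, 232, 232, 224, 227, 226, 229, 230, 230, 231, 231, 232, 223, 223, 225, 226, 190, 229, 226, 173, 220, 198, 179, 141]
side -197 21 [142, 231, 230, 229, 229, 230, 229, 230, 230, 231, 231, 232, 229, 227, 228, 229, 230, 230, 229, 225, 226, 149, 103, 166, 228, 170, 138]
side -197 26 [141, 209, 142, 147, 160, 166, 179, 191, 198, 208, 210, 204, 143, 160, 164, 174, 186, 191, 195, 209, 222, 199, 170, 205, 179, 139, 140]
```

Both have the boss at +x and the wall on -y, so both are right-hand and correctly placed. Handing in.

```bash
python3 -c "
from rig import r
print(r.sign_off())"
```

```text
the job is handed in; nothing more can be done
None
```

I handed the job in at about 39 s; the hand-in gave no verdict. My last camera checks showed the left bracket upright in the left tray, both right brackets upright in the right tray, the pawl lever at clamp and the bar fully closed, and I saw no sign that the cell packs or screwdriver were touched.

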